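# Load and lock the die-blank engraving fixture

## Task

Get the engraving fixture ready: seat every brass blank on the bench flat and square in a pocket of its own (there may be three or four blanks; any pockets will do), then lay the black clamp bar over them, fully home in its two blue saddles. Then lift the red-handled T-key up and off its fork hook, pass its T-head down through the slot in the bar until the flange rests on the bar, and turn it a quarter turn so that the head lies crosswise to the slot and locks. Leave the jar, the ring mandrel and the little dish where they stand.

Things in the scene. Friction and masses are not known exactly. Their poses are not given: they have to be found in the camera images.
- fixture: Fixed aluminium engraving fixture, 132 (its x) by 206 (its y) mm; origin under its centre on the bench, z up. Top face 39 mm above the bench, with four rectangular pockets. In its middle a slot at least 14 (x) by 38 (y) mm goes down through the deck (underside 24 mm above the bench) into a cavity with its floor at 6 mm. A blue saddle for the clamp bar stands at each end (y = +-85 to 102 mm).
- pocket0 (a point): Centre of the floor of a pocket of the fixture, 32 mm above the bench; axes as the fixture's (pocket 53 mm along x, 37 mm along y, 7 mm deep).
- pocket1 (a point): Centre of the floor of a pocket of the fixture, 32 mm above the bench; axes as the fixture's (pocket 53 mm along x, 37 mm along y, 7 mm deep).
- pocket2 (a point): Centre of the floor of a pocket of the fixture, 32 mm above the bench; axes as the fixture's (pocket 53 mm along x, 37 mm along y, 7 mm deep).
- pocket3 (a point): Centre of the floor of a pocket of the fixture, 32 mm above the bench; axes as the fixture's (pocket 53 mm along x, 37 mm along y, 7 mm deep).
- bar_seat (a point): On the fixture's axis, 53 mm above the bench: where the centre of the bar's underside belongs (bar along y), and the axis of the slot for the T-key; axes as the fixture's. Each blue saddle is 37 mm wide in x, its floor 53 mm and its cheeks and end stop 61 mm above the bench; 27 mm between the cheeks, 196 mm between the end stops.
- blank0: Brass die blank, a flat block 50 (its x) by 34 (its y) by 20 (z) mm, about 0.26 kg, with a round dark ring mark on its top; origin at the centre of its underside, z up. May be absent. Half a turn about z makes no difference. Seated, its top is 13 mm above the fixture's top face.
- blank1: Brass die blank, a flat block 50 (its x) by 34 (its y) by 20 (z) mm, about 0.26 kg, with a round dark ring mark on its top; origin at the centre of its underside, z up. May be absent. Half a turn about z makes no difference. Seated, its top is 13 mm above the fixture's top face.
- blank2: Brass die blank, a flat block 50 (its x) by 34 (its y) by 20 (z) mm, about 0.26 kg, with a round dark ring mark on its top; origin at the centre of its underside, z up. May be absent. Half a turn about z makes no difference. Seated, its top is 13 mm above the fixture's top face.
- blank3: Brass die blank, a flat block 50 (its x) by 34 (its y) by 20 (z) mm, about 0.26 kg, with a round dark ring mark on its top; origin at the centre of its underside, z up. May be absent. Half a turn about z makes no difference. Seated, its top is 13 mm above the fixture's top face.
- bar: Black clamp bar, 24 (its x) by 190 (its y) by 14 (z) mm, 0.16 kg, with a slot 13 by 36 mm (long along y) through its middle; origin at the centre of its underside, z up; half a turn about z makes no difference. Starts flat on the bench. Home in the saddles its top is 67 mm above the bench, 1 mm of air above the seated blanks, whose inner edges it overlaps by 5 mm.
- hook: Fixed fork hook, origin on the bench under the hanging key. Two level prongs (9 wide, 8 thick, 16 mm apart, tops 85 mm above the bench) point along its -x, each ending in a 7 mm high lip 21 to 25 mm in front of the origin. A post as high as the prongs stands 53 to 67 mm behind (+x). Under the prongs is free space down to a 10 mm high foot. Raise the key 9 mm or more and draw it out along -x.
- key: Steel T-key, 0.14 kg, hanging upright by its flange; origin on its axis at the flange's underside, z up. Flange 34 mm across, 5 thick. Below: shank 10 across, 45 long, then T-head 30 (x) by 9 (y) by 8 high with a 3 mm tip, lowest point 56 mm down. Above: red handle 36 (x) by 12 (y) mm, 10 to 42 mm up, parallel to the head. Fully in, the flange rests on the bar and the head clears the deck by 2 mm.
- jar: Bystander: white-capped jar, 52 mm across, 70 mm high, beyond the fixture. Origin at the underside.
- mandrel: Bystander: tapered steel ring mandrel on a round foot 60 mm across, 150 mm high, beyond the fixture. Origin at the underside.
- dish: Bystander: small white dish, 68 mm across, 22 mm high, beyond the blanks. Origin at the underside.

How it is judged:
On the way, in this order (a step that is already met when the one before it is completed fails the run):
1. every blank present is seated flat in a pocket (((horizontal distance between blank0 and pocket0 below 0.004 m and z of blank0 in the frame of pocket0 below 0.002 m) or (horizontal distance between blank0 and pocket1 below 0.004 m and z of blank0 in the frame of pocket1 below 0.002 m) or (horizontal distance between blank0 and pocket2 below 0.004 m and z of blank0 in the frame of pocket2 below 0.002 m) or (horizontal distance between blank0 and pocket3 below 0.004 m and z of blank0 in the frame of pocket3 below 0.002 m)) and angle between the x axis of each of blank0, blank1, blank2, blank3 and the x axis of fixture, either way round below 0.1 rad and angle between each of blank0, blank1, blank2, blank3's own z axis and vertical below 0.05 rad and ((horizontal distance between blank1 and pocket0 below 0.004 m and z of blank1 in the frame of pocket0 below 0.002 m) or (horizontal distance between blank1 and pocket1 below 0.004 m and z of blank1 in the frame of pocket1 below 0.002 m) or (horizontal distance between blank1 and pocket2 below 0.004 m and z of blank1 in the frame of pocket2 below 0.002 m) or (horizontal distance between blank1 and pocket3 below 0.004 m and z of blank1 in the frame of pocket3 below 0.002 m)) and ((horizontal distance between blank2 and pocket0 below 0.004 m and z of blank2 in the frame of pocket0 below 0.002 m) or (horizontal distance between blank2 and pocket1 below 0.004 m and z of blank2 in the frame of pocket1 below 0.002 m) or (horizontal distance between blank2 and pocket2 below 0.004 m and z of blank2 in the frame of pocket2 below 0.002 m) or (horizontal distance between blank2 and pocket3 below 0.004 m and z of blank2 in the frame of pocket3 below 0.002 m)) and ((horizontal distance between blank3 and pocket0 below 0.004 m and z of blank3 in the frame of pocket0 below 0.002 m) or (horizontal distance between blank3 and pocket1 below 0.004 m and z of blank3 in the frame of pocket1 below 0.002 m) or (horizontal distance between blank3 and pocket2 below 0.004 m and z of blank3 in the frame of pocket2 below 0.002 m) or (horizontal distance between blank3 and pocket3 below 0.004 m and z of blank3 in the frame of pocket3 below 0.002 m))), for 0.2 s.
2. the clamp bar is home in its saddles over the blanks (horizontal distance between bar and bar_seat below 0.005 m and z of bar in the frame of bar_seat between -0.003 and 0.0025 m and angle between the y axis of bar and the y axis of fixture, either way round below 0.06 rad and angle between bar's own z axis and vertical below 0.05 rad), for 0.2 s.
3. the T-key stands with its flange on the bar, its head passed lengthwise through the slot (horizontal distance between key and bar_seat below 0.014 m and z of key in the frame of bar_seat between 0.009 and 0.0175 m and angle between key's own z axis and vertical below 0.1 rad and angle between the x axis of key and the y axis of fixture, either way round below 0.35 rad), for 0.1 s.
At the end, for the whole second after the job is handed in: Each present blank flat in a pocket (4 mm of centre, 2 mm of floor, 0.1 rad of square); bar home in the saddles (5 mm, 2.5 mm of floor, level); T-key upright, flange within 3.5 mm of the bar top, head within 0.25 rad of crosswise to the slot; all at rest (all of step 1 and all of step 2 and horizontal distance between key and bar_seat below 0.014 m and z of key in the frame of bar_seat between 0.009 and 0.0175 m and angle between key's own z axis and vertical below 0.1 rad and angle between the x axis of key and the x axis of fixture, either way round below 0.25 rad and linear speed of each of blank0, blank1, blank2, blank3, bar, key below 0.01 m/s); the robot touches nothing.
It fails at once if the jar is moved by more than 3 cm (distance of jar from where it was at the start of the episode above 0.03 m).
It fails at once if the mandrel is moved by more than 3 cm (distance of mandrel from where it was at the start of the episode above 0.03 m).
It fails at once if the dish is moved by more than 3 cm (distance of dish from where it was at the start of the episode above 0.03 m).
Of blank0, blank1, blank2, blank3 only 3 to 4 are there at a start; the rules pass over those that are not, and their reading is None.
At some moment in a run one of blank0, blank1, blank2, blank3 may be knocked a few centimetres aside while the robot is not near it.
It also fails if it takes over 210 s, if anything falls off the work surface, if the arm or the gripper's body presses on something with over 40 N, if the wrist force passes 120 N, or if a joint passes its speed limit or range.

## Robot

A 7-joint arm with a two-finger parallel gripper is mounted at the origin on the work surface. World frame = base frame: x ahead of the robot, y to its left, z up, the work surface at z = 0. Lengths are in m, angles in rad, forces in N, time in s.
With the tool pointing down it reaches from about 0.4 to 0.75 m from the base axis. Payload 19.5 kg.
Tool frame: the origin (TCP) lies at the very end of the fingers, on their centre line; the grasp point (between the pads) lies 19 mm behind it; z points along the fingers, y is the line along which they close (so a half turn about z gives the same grasp; the last joint's range is limited). The gripper opens to 85 mm and grips with 20 to 120 N. Pads are 22 mm wide; open, the fingers measure 114 mm over their backs; the gripper's body (76 mm by 85 mm) begins 54 mm behind the grasp point. The pads swing forward as they close: fully open they stand 13 mm farther back than shut.
Start: joints at [1.216, 0.707, -0.028, 1.485, 0.022, 0.951, -0.075], TCP at [0.177, -0.547, 0.231] pointing down, gripper open.
Joint ranges: [-2.71, 2.71], [-0.32, 2.16], [-1.57, 1.52], [0, 2.45], [-1.46, 4.6], [0, 2.02], [-2.83, 2.83]. Speed limits (rad/s): [1.89, 1.89, 2.57, 2.57, 3.01, 3.01, 3.01].

## Interface

Orientations are given as a unit quaternion [x, y, z, w].
In Python, from cell import arm, cams, job, recognise, trace gives the robot as it stands.
- The arm moves only by the tool move_arm, never from a script. Its argument "moves" is a list of rows, each a list of 3 entries, a list of its own where there are three numbers: the finger opening in cm, from 0 to 8.54, then the shift along the tool's x, y, z in cm, then the turn about the tool's z in rad. In form: [[gripper, [x, y, z], roll], ...]. A call has 1 to 8 rows; each row shifts and turns the commanded pose from where the row before left it, along the tool's axes as they then stand; what a row does not reach is not made up. A row lasts 1/8 s, in which the tool goes at most 62.5 mm and 10.7 degrees, less where a joint would pass 70% of its speed; a pose out of reach is approached as far as the arm can. A call with a gripper value outside its range is refused whole. The fingers move at their own pace and stop on an object; "grip_force" is the grip in N (left out, the last holds). Time passes only in rows, so rows that do not move let the fingers close. It gives the time, the measured TCP pose, the force, the opening and the grip force at its end, in the units of the state.
- arm.state(): the state, without advancing time (a new reading comes with each control period).
- cams.capture(name): name is "side" or "top"; returns a dict with "frame" (480x640x3 uint8, red, green, blue), "depth" (480x640 float32, m along the optical axis (not along the pixel's ray), 0 where there is no reading), "fx", "fy", "cx", "cy" (pixels), "xyz" and "rotation" of the camera in the world. Camera axes: x right, y down, z forward; pixel columns grow to the right and rows downward; lengths in m; the calibration is good to about 2 mm. A picture is of the moment at which its call begins.
- job.close_job(): hands the job in; it is judged then, once.
Trained networks look in a picture, given as the dict that the camera call returned (one of the last four; its "shot" number tells which), for a name from the list of things; names that differ only in an ending like _2 or _b are one class to them, and where a whole thing is asked for, a point or a joint stands for the part that bears it (a point fixed in the world has none). Each returns a list of dicts, best first, with "score" (0 to 1); they miss things now and then, are a little off and sometimes report something else, mostly with a low value. They report only what shows in the picture. A call takes as long as a camera call.
- recognise(target, picture): "extent" ([left, top, width, height] in pixels, round what is visible of it).
- trace(target, picture): "pixels" (480x640 bool, what is visible of it) and "extent" ([left, top, width, height] in pixels, round what is visible of it).
The state is a dict: "t": time; "q": joint angles; "qd": joint speeds; "joint_efforts": joint torques, N m; "eef_pos": TCP position; "ee_rot": TCP orientation; "contact_force": force on the tool from outside, world axes, zero at the start; "torque": the same for the moment, N m; "width": finger opening in m; "grasp_force": force on a finger pad.
Only numpy, scipy, OpenCV 4.12 (cv2) and the standard library are available. Lean on these libraries where they do the work, as an engineer would, in place of code of your own. Each camera call takes 0.05 s, during which the arm holds its last target. There are 200 camera calls.

## Working session

There is one attempt and no reset: what is moved stays moved. The work goes in short steps, Python scripts to look and compute and a tool call to move; the robot and the scene stay as the last step left them, time stands still between calls to the robot, and variables do not carry over. Pictures are saved under pics/ and viewed, at most 14 in all, crops included, and the job is handed in when it is done.

Besides the shell and the picture viewer there is one more tool, called as name(argument=value, ...) on one line, values as JSON. move_arm: Moves the arm, as the interface text tells. Its arguments: {"type":"object","properties":{"moves":{"type":"array"},"grip_force":{"type":"number"}},"required":["moves"]}

```bash
mkdir -p pics; ls; cat > h.py <<'E'
import numpy as np, cv2
from cell import arm, cams, job, recognise, trace
def save(p,name): cv2.imwrite('pics/'+name, p['frame'][:,:,::-1])
def cloud(p):
    d=p['depth']; v,u=np.mgrid[:480,:640]
    c=np.stack([(u-p['cx'])/p['fx']*d,(v-p['cy'])/p['fy']*d,d],-1)
    R=np.array(p['rotation'])
    return c@R.T+np.array(p['xyz'])
E
python3 - <<'E'
from h import *
print(arm.state())
for n in('top','side'):
    p=cams.capture(n); save(p,n+'0.png'); print(n,p['xyz'],p['rotation'],p['fx'])
    W=cloud(p)
    for t in ('fixture','blank0','bar','hook','key','jar','mandrel','dish'):
        for r in trace(t,p):
            m=r['pixels']&(p['depth']>0)
            P=W[m]
            print(t,round(r['score'],2),[int(x) for x in r['extent']],np.round(np.median(P,0),3),np.round(np.percentile(P,2,axis=0),3),np.round(np.percentile(P,98,axis=0),3))
E
```

```text
pics
{'t': 0.0, 'q': array([ 1.21629395,  0.70707774, -0.02763758,  1.48501958,  0.02198916,
        0.95088447, -0.0755214 ]), 'qd': array([-0.00067745, -0.00128827, -0.00059503,  0.00038394, -0.00052803,
       -0.00090934,  0.00106976]), 'joint_efforts': array([ 1.90254490e-03, -8.83187342e+01,  1.23548783e+00, -2.36157918e+01,
        1.69479515e-02,  6.51280818e-03, -6.09573772e-05]), 'eef_pos': array([ 0.17687065, -0.54683823,  0.23083693]), 'ee_rot': array([ 9.87795000e-01,  1.55758603e-01, -9.10396960e-05, -5.36022923e-04]), 'contact_force': array([-1.51690842, -1.15498812, -0.45136157]), 'torque': array([ 0.00588831,  0.01563208, -0.0316093 ]), 'grasp_force': 0.0, 'width': 0.08524954919779275}
top [0.4713764  0.03011358 1.19741059] [-0.70442775  0.70787535 -0.03622543  0.03717199] 515.6389770026718Traceback (most recent call last):
  File "<stdin>", line 5, in <module>
  File "h.py", line 8, in cloud
    return c@R.T+np.array(p['xyz'])
           ~^~~~
ValueError: matmul: Input operand 1 has a mismatch in its core dimension 0, with gufunc signature (n?,k),(k,m?)->(n?,m?) (size 4 is different from 3)
```

```bash
sed -i "s/R=np.array(p\['rotation'\])/R=Rotation.from_quat(p['rotation']).as_matrix()/; 1a from scipy.spatial.transform import Rotation" h.py
python3 - <<'E'
from h import *
for n in('top','side'):
    p=cams.capture(n); save(p,n+'0.png'); print(n,p['xyz'],p['rotation'],p['fx'])
    W=cloud(p)
    for t in ('fixture','blank0','bar','hook','key','jar','mandrel','dish'):
        for r in trace(t,p):
            m=r['pixels']&(p['depth']>0)
            P=W[m]
            if len(P): print(t,round(r['score'],2),[int(x) for x in r['extent']],np.round(np.median(P,0),3),np.round(np.percentile(P,2,axis=0),3),np.round(np.percentile(P,98,axis=0),3))
E
```

```text
top [0.4713764  0.03011358 1.19741059] [-0.70442775  0.70787535 -0.03622543  0.03717199] 515.6389770026718
fixture 0.79 [291, 220, 103, 82] [ 0.537 -0.016  0.038] [ 0.463 -0.115  0.025] [0.609 0.084 0.058]
blank0 0.85 [181, 309, 22, 22] [0.411 0.324 0.02 ] [0.386 0.308 0.006] [0.435 0.343 0.025]
blank0 0.77 [241, 314, 17, 21] [0.401 0.195 0.021] [0.377 0.177 0.006] [0.426 0.214 0.025]
blank0 0.75 [231, 241, 21, 22] [0.56  0.215 0.02 ] [0.537 0.197 0.012] [0.584 0.234 0.025]
blank0 0.73 [168, 241, 16, 25] [0.558 0.361 0.02 ] [0.535 0.346 0.006] [0.583 0.379 0.025]
bar 0.91 [417, 292, 83, 31] [ 0.432 -0.278  0.014] [ 0.406 -0.367 -0.001] [ 0.459 -0.189  0.019]
hook 0.74 [442, 179, 39, 49] [ 0.68  -0.278  0.013] [ 0.615 -0.32   0.002] [ 0.729 -0.256  0.09 ]
hook 0.65 [269, 145, 24, 30] [0.762 0.115 0.014] [0.741 0.092 0.002] [0.794 0.144 0.152]
key 0.47 [460, 202, 18, 17] [ 0.636 -0.276  0.116] [ 0.62  -0.288  0.087] [ 0.652 -0.266  0.13 ]
jar 0.87 [347, 152, 23, 23] [ 0.755 -0.053  0.069] [ 0.736 -0.076  0.013] [ 0.783 -0.031  0.074]
mandrel 0.79 [271, 147, 22, 27] [0.762 0.115 0.015] 
[... 1039 characters left out ...]
 0.614 -0.391  0.   ] [ 0.727 -0.254  0.088]
hook 0.37 [365, 169, 29, 48] [ 0.429 -0.273  0.014] [ 0.404 -0.363  0.001] [ 0.458 -0.185  0.018]
hook 0.23 [292, 336, 36, 28] [0.56  0.224 0.02 ] [0.535 0.2   0.004] [0.585 0.237 0.024]
key 0.92 [282, 141, 20, 38] [ 0.635 -0.278  0.099] [ 0.619 -0.287  0.033] [ 0.653 -0.267  0.129]
jar 0.9 [206, 212, 29, 41] [ 0.757 -0.038  0.046] [ 0.735 -0.072  0.005] [ 0.782 -0.029  0.073]
mandrel 0.65 [288, 208, 90, 91] [0.535 0.011 0.039] [ 0.455 -0.113  0.004] [0.612 0.096 0.06 ]
mandrel 0.61 [183, 233, 31, 79] [0.765 0.125 0.04 ] [0.742 0.102 0.005] [0.791 0.146 0.15 ]
dish 0.97 [184, 339, 41, 31] [0.726 0.249 0.015] [0.694 0.226 0.005] [0.753 0.286 0.024]
```

View pics/top0.png

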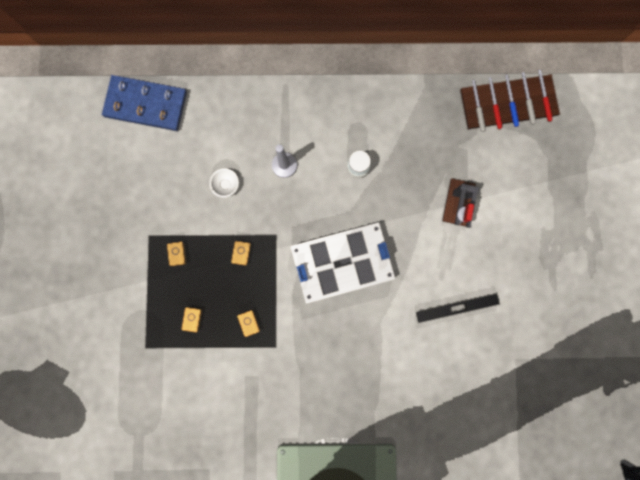

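View pics/side0.png

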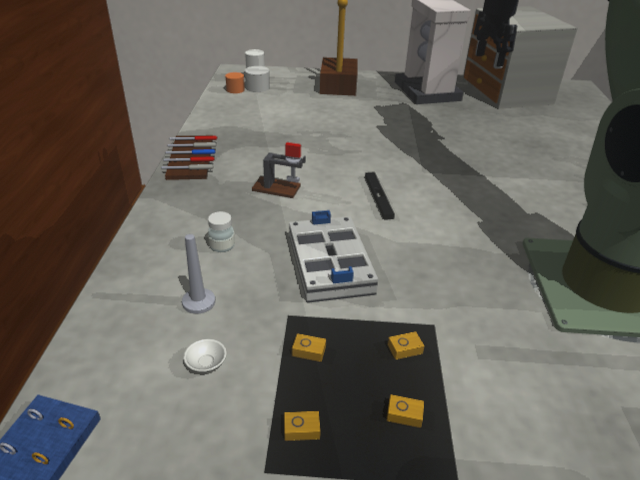

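The pictures show four blanks on a black mat (top view near (176,254), (241,253), (191,320) and (248,322)) and the fixture around (343,262). The bar is at (458,308), and the key hangs on the hook at (468,211). Next I'll rectify the views to measure these accurately.

```bash
cat >> h.py <<'E'
def ortho(p,z,x0,x1,y0,y1,mm=0.5):
    # image of plane z: column grows with -y (robot's right), row grows with -x
    H,Wd=int((x1-x0)*1000/mm),int((y1-y0)*1000/mm)
    r,c=np.mgrid[:H,:Wd]; X=np.stack([x1-(r+.5)*mm/1000,y1-(c+.5)*mm/1000,np.full(r.shape,z)],-1)
    R=Rotation.from_quat(p['rotation']).as_matrix(); C=(X-np.array(p['xyz']))@R
    u=C[...,0]/C[...,2]*p['fx']+p['cx']; v=C[...,1]/C[...,2]*p['fy']+p['cy']
    return cv2.remap(p['frame'],u.astype(np.float32),v.astype(np.float32),cv2.INTER_CUBIC)
E
python3 - <<'E'
from h import *
ims=[]
for n in('top','side'):
    p=cams.capture(n); ims.append(ortho(p,.039,.43,.65,-.14,.11,.6)[:,:,::-1]); ims.append(ortho(p,.020,.36,.60,.16,.40,.6)[:,:,::-1])
    W=cloud(p); m=(np.abs(W[...,0]-.5)<.1)&(np.abs(W[...,1]-.27)<.1); print(n,'mat z',np.median(W[m][:,2]),np.std(W[m][:,2]))
h=max(i.shape[0] for i in ims)
ims=[cv2.copyMakeBorder(i,0,h-i.shape[0],0,420-i.shape[1],cv2.BORDER_CONSTANT) for i in ims]
g=np.vstack([np.hstack(ims[:2]),np.hstack(ims[2:])]); g=cv2.resize(g,(800,int(800*g.shape[0]/g.shape[1]))); print(g.shape)
cv2.imwrite('pics/ortho.png',g[:600])
E
```

```text
top mat z 0.0018444461861860662 0.0069063745133363065
side mat z 0.002023534807436944 0.00677009828751109
(761, 800, 3)
```

View pics/ortho.png

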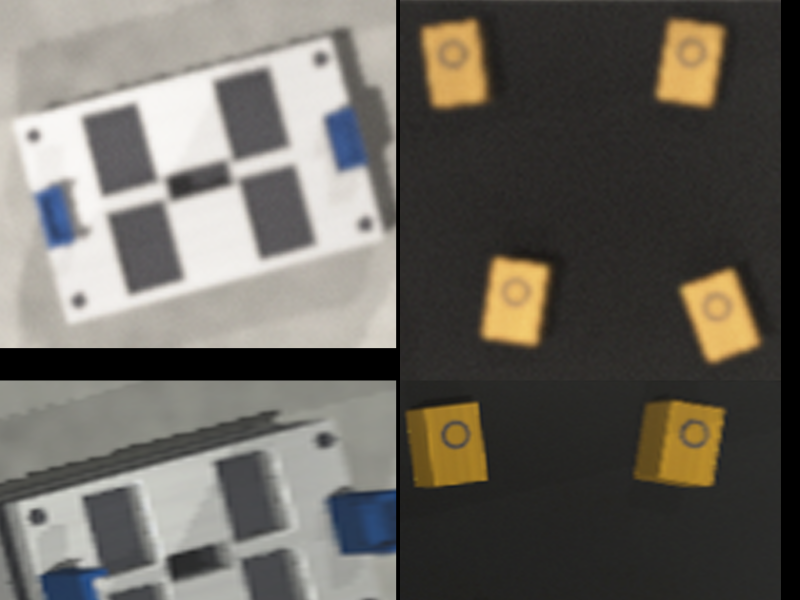

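The top ortho shows all four dark pockets cleanly, and the four blanks at z = 20 mm.

```bash
cat >> h.py <<'E'
def rects(mask,x1,y1,mm,amin=600,amax=3500):
    out=[]
    for c in cv2.findContours(mask.astype(np.uint8),cv2.RETR_CCOMP,cv2.CHAIN_APPROX_NONE)[0]:
        if not amin<cv2.contourArea(c)*mm*mm<amax: continue
        (cx,cy),(w,h),a=cv2.minAreaRect(c)
        m=cv2.moments(c); mx,my=m['m10']/m['m00'],m['m01']/m['m00']
        # long axis angle in world (image: right=-y, down=-x)
        b=cv2.boxPoints(((cx,cy),(w,h),a)); e=[b[1]-b[0],b[2]-b[1]]; L=max(e,key=np.linalg.norm)
        ang=np.arctan2(-L[0],-L[1]); ang=(ang+np.pi/2)%np.pi-np.pi/2
        out.append([x1-(cx+.5)*0-(cy+.5)*mm/1000,y1-(cx+.5)*mm/1000,x1-(my+.5)*mm/1000,y1-(mx+.5)*mm/1000,ang,max(w,h)*mm,min(w,h)*mm])
    return np.array(out)
def hsv(p,*a): return cv2.cvtColor(ortho(p,*a),cv2.COLOR_RGB2HSV)
E
python3 - <<'E'
from h import *
np.set_printoptions(suppress=True,precision=4,linewidth=150)
for n in('top','side'):
    p=cams.capture(n)
    o=hsv(p,.039,.43,.65,-.14,.11)
    print(n,'pockets'); print(rects((o[...,2]<130)&(o[...,1]<100),.65,.11,.5))
    o=hsv(p,.020,.36,.62,.16,.40)
    print('blanks'); print(rects((o[...,2]>(120 if n=='top' else 150))&(o[...,1]>90),.62,.40,.5))
    o=hsv(p,.014,.36,.5,-.40,-.16)
    print('bar'); print(rects(o[...,2]<100 ,.5,-.16,.5,2000,8000))
    o=ortho(p,.061,.43,.65,-.15,.13); b=(o[...,2].astype(int)-o[...,0]>50)
    print('saddles'); print(rects(b,.65,.13,.5,200,2000))
    W=cloud(p)
    r=[r for r in trace('key',p)][0]; P=W[r['pixels']&(p['depth']>0)]
    P=P[P[:,2]>.105]; F=p['frame'][r['pixels']&(p['depth']>0)]
    o=ortho(p,.132-.004,.58,.70,-.33,-.22); b=(o[...,0].astype(int)-o[...,1]>70)
    print('key'); print(rects(b,.70,-.22,.5,100,2000), P[P[:,2]>.12].mean(0) if len(P) else 0)
E
```

```text
top pockets
[[  0.4939   0.0183   0.494    0.0183   0.2645  50.3225  34.3058]
 [  0.5163  -0.0648   0.5162  -0.0648   0.2679  50.4097  34.2241]
 [  0.5554   0.0345   0.5553   0.0347   0.2537  49.2603  33.4676]
 [  0.578   -0.0482   0.578   -0.0482   0.2625  50.3778  34.3203]
 [  0.5701  -0.1246   0.571   -0.1224   0.2942 130.3003  22.2436]]
blanks
[[ 0.4006  0.198   0.4006  0.1981  0.3523 53.2229 37.1291]
 [ 0.4097  0.3275  0.4096  0.3276 -0.1498 52.9194 37.3318]
 [ 0.5603  0.217   0.5601  0.2171 -0.1651 52.7721 37.072 ]
 [ 0.5594  0.3655  0.5594  0.3656  0.1355 53.2346 36.8634]]
bar
[[  0.4337  -0.2774   0.4336  -0.2777  -1.3576 190.7561  25.9302]]
saddles
[[ 0.5124  0.0744  0.5123  0.0744  0.2517 35.0318 15.6204]
 [ 0.5605 -0.1054  0.5603 -0.1055  0.2593 34.1157 16.2442]]
key
[[ 0.6344 -0.2782  0.6348 -0.2783 -0.2124 40.2029 14.5191]] [ 0.6358 -0.2802  0.1264]
side pockets
[[  0.4924   0.023    0.4934   0.0195   0.2663  54.246   41.748 ]
 [  0.5155  -0.0638   0.5154  -0.0636   0.2621  54.1108  34.2756]
 [  0.5355  -0.0142   0.5354  -0.0141  -1.2998  39.9592  18.1463]
 [  0.5342   0.0472   0.5506   0.0401  -0.5063 103.4888  58.847 ]
 [  0.5774  -0.0474   0.5772  -0.0472   0.2558  54.2     34.6648]]
blanks
[[ 0.4003  0.1977  0.4004  0.1978  0.354  48.5718 34.6854]
 [ 0.4095  0.3271  0.4097  0.3272 -0.1546 48.8455 33.4533]
 [ 0.5593  0.3649  0.5596  0.3651  0.1283 48.4052 33.5285]
 [ 0.5599  0.2164  0.5599  0.2166 -0.1674 48.9328 33.587 ]]
bar
[[  0.4338  -0.2695   0.4332  -0.2687  -1.3618 210.4389  34.5791]]
saddles
[[ 0.5106  0.0841  0.5106  0.0874 -1.4373 43.024  37.3659]
 [ 0.5618 -0.0984  0.5624 -0.0959  0.2337 29.4621 28.9526]]
key
[[ 0.6334 -0.2529  0.6331 -0.256  -1.5064 67.5209 33.6397]] [ 0.6341 -0.2774  0.1248]
```

```bash
cat >> h.py <<'E'
def pose():
    s=arm.state(); q=s['ee_rot']; R=Rotation.from_quat(q).as_matrix()
    return s,np.array(s['eef_pos']),np.arctan2(R[1,0],R[0,0])
def plan(x,y,z,psi,frm=None):
    """rows in tool axes: [dx,dy,dz] cm & roll from measured pose (or frm) to target"""
    if frm is None: s,p,a=pose()
    else: p,a=np.array(frm[:3]),frm[3]
    d=np.array([x,y,z])-p; t=(psi-a+np.pi)%(2*np.pi)-np.pi
    f=lambda b: np.round([100*(d[0]*np.cos(b)+d[1]*np.sin(b)),100*(d[0]*np.sin(b)-d[1]*np.cos(b)),-100*d[2]],2).tolist()
    print('pos',np.round(p,4),'yaw',round(a,4),'| shift first:',f(a),' turn first:',f(psi),'roll',round(-t,3))
E
python3 - <<'E'
from h import *
plan(.50,-.15,.2,.313); plan(.50,-.15,.16,-.166); plan(.56,.2168,.12,-.166,[.5,-.15,.2,-.166])
E
```

```text
pos [ 0.1769 -0.5471  0.2312] yaw 0.3127 | shift first: [42.96, -27.84, 3.12]  turn first: [42.96, -27.83, 3.12] roll -0.0
pos [ 0.1769 -0.5471  0.2312] yaw 0.3127 | shift first: [42.96, -27.84, 7.12]  turn first: [25.3, -44.5, 7.12] roll 0.479
pos [ 0.5  -0.15  0.2 ] yaw -0.166 | shift first: [-0.14, -37.17, 8.0]  turn first: [-0.14, -37.17, 8.0] roll -0.0
```

move_arm(moves=[[8.5, [3.6, -2.3, 0.3], 0], [8.5, [3.6, -2.3, 0.3], 0], [8.5, [3.6, -2.3, 0.3], 0], [8.5, [3.6, -2.3, 0.3], 0], [8.5, [3.6, -2.3, 0.3], 0], [8.5, [3.6, -2.3, 0.3], 0], [8.5, [3.6, -2.3, 0.3], 0], [8.5, [3.6, -2.3, 0.3], 0]])

```text
t: 2.25
eef_pos: [0.3952, -0.2823, 0.2073]
ee_rot: [0.988, 0.156, 0.0, 0.0]
contact_force: [0.1, -0.3, 0.4]
width: 0.0848
grasp_force: 0.0
```

move_arm(moves=[[8.5, [3.6, -2.3, 0.3], 0], [8.5, [3.6, -2.3, 0.3], 0], [8.5, [3.6, -2.3, 0.3], 0], [8.5, [3.6, -2.3, 0.3], 0], [7, [0, 0, 0], 0.16], [7, [0, 0, 0], 0.16], [7, [0, 0, 0], 0.16], [7, [0, 0, 0], 0]])

```text
t: 3.25
eef_pos: [0.5031, -0.1513, 0.1953]
ee_rot: [0.997, -0.083, -0.0, 0.0]
contact_force: [-0.0, 0.0, 0.0]
width: 0.0699
grasp_force: 0.0
```

```bash
python3 - <<'E'
from h import *
plan(.56,.2168,.08,-.166)
print(np.round(pose()[0]['q'],2),pose()[0]['width'])
E
```

```text
pos [ 0.5031 -0.1513  0.1953] yaw -0.1661 | shift first: [-0.48, -37.25, 11.53]  turn first: [-0.47, -37.25, 11.53] roll -0.0
[ 0.11  0.69  0.22  1.72 -0.2   0.75 -1.3 ] 0.06985717299674284
```

move_arm(moves=[[6, [-0.06, -4.66, 0.5], 0], [6, [-0.06, -4.66, 0.5], 0], [6, [-0.06, -4.66, 0.5], 0], [6, [-0.06, -4.66, 1.5], 0], [6, [-0.06, -4.66, 1.5], 0], [6, [-0.06, -4.66, 2], 0], [6, [-0.06, -4.66, 2.5], 0], [6, [-0.06, -4.63, 2.5], 0]])

```text
t: 4.25
eef_pos: [0.5604, 0.2182, 0.0796]
ee_rot: [0.997, -0.081, -0.0, -0.0]
contact_force: [1.3, -0.3, 0.6]
width: 0.0599
grasp_force: 0.0
```

move_arm(moves=[[6, [0, 0, 2], 0], [6, [0, 0, 2], 0], [6, [0, 0, 1.7], 0], [6, [0, 0, 1.5], 0], [6, [0, 0, 0], 0], [3, [0, 0, 0], 0], [3, [0, 0, 0], 0], [3, [0, 0, 0], 0]], grip_force=40)

```text
t: 5.25
eef_pos: [0.5607, 0.2168, 0.0092]
ee_rot: [0.997, -0.083, 0.0, -0.0]
contact_force: [-0.5, -0.2, 7.3]
width: 0.0332
grasp_force: 40.6
```

move_arm(moves=[[3, [0, 0, 0], 0], [3, [0, 0, 0], 0], [3, [0, 0, 0], 0], [3, [0, 0, 0], 0]])

```text
t: 5.75
eef_pos: [0.5607, 0.2167, 0.0092]
ee_rot: [0.997, -0.083, 0.0, -0.0]
contact_force: [-1.2, -0.1, 7.4]
width: 0.0326
grasp_force: 40.6
```

```bash
python3 - <<'E'
from h import *
plan(.56,.2168,.008,-.166)
p=cams.capture('side'); save(p,'g1.png')
E
```

```text
pos [0.5607 0.2167 0.0092] yaw -0.167 | shift first: [-0.07, 0.0, 0.12]  turn first: [-0.07, 0.0, 0.12] roll -0.001
```

View pics/g1.png

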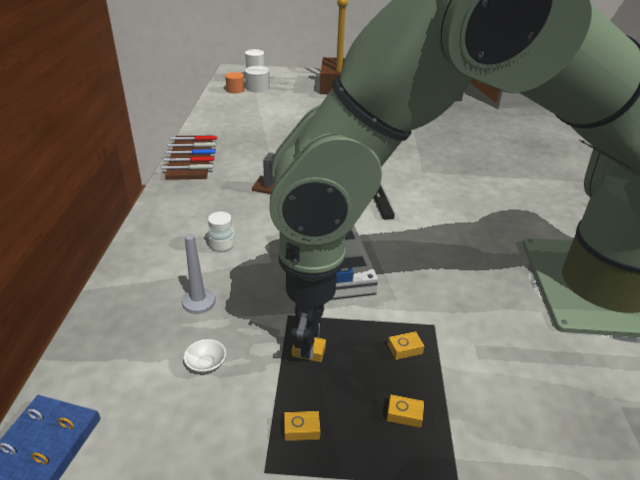

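The gripper is on the first blank (about (310,349)). I'll release it and look, to calibrate the camera against the tool.

move_arm(moves=[[5, [0, 0, 0], 0], [5, [0, 0, 0], 0], [5, [0, 0, -3], 0], [5, [0, 0, -4], 0], [5, [0, 5, -1], 0], [5, [0, 5, 0], 0], [5, [0, 5, 0], 0], [5, [0, 5, 0], 0]])

```text
t: 6.8
eef_pos: [0.5267, 0.0179, 0.0885]
ee_rot: [0.997, -0.083, 0.0, -0.0]
contact_force: [0.7, -0.5, -0.2]
width: 0.0501
grasp_force: 0.0
```

```bash
cat >> h.py <<'E'
np.set_printoptions(suppress=True,precision=4,linewidth=150)
def blanks(n,z=.020,box=(.34,.64,.12,.42)):
    p=cams.capture(n); o=hsv(p,z,*box)
    return rects((o[...,2]>(120 if n=='top' else 150))&(o[...,1]>90),box[1],box[3],.5)
E
python3 - <<'E'
from h import *
for n in('top','side'): print(blanks(n))
print(pose()[1])
E
```

```text
[[ 0.4097  0.3276  0.4096  0.3275 -0.1471 53.6734 38.4507]
 [ 0.5593  0.3656  0.5594  0.3656  0.1308 54.2299 38.1058]
 [ 0.5604  0.2178  0.5603  0.2178 -0.1651 53.4297 38.2228]]
[[ 0.4002  0.1979  0.4004  0.198   0.354  49.0918 35.501 ]
 [ 0.4095  0.3271  0.4097  0.3272 -0.146  49.2206 34.0892]
 [ 0.5594  0.3649  0.5596  0.3651  0.1289 48.7954 34.3423]
 [ 0.5601  0.2171  0.56    0.2174 -0.1747 49.413  34.2357]]
[0.5264 0.0138 0.0887]
```

```bash
python3 - <<'E'
from h import *
plan(.5603,.2168,.08,-.166)
plan(.5557,.0338,.08,.262,[.5603,.2168,.08,-.166])
E
```

```text
pos [0.5264 0.0138 0.0887] yaw -0.1737 | shift first: [-0.17, -20.58, 0.87]  turn first: [-0.01, -20.58, 0.87] roll -0.008
pos [0.5603 0.2168 0.08  ] yaw -0.166 | shift first: [2.57, 18.12, -0.0]  turn first: [-5.18, 17.56, -0.0] roll -0.428
```

move_arm(moves=[[6, [0, -5, 0], -0.008], [6, [0, -5, 0], 0], [6, [0, -5, 0], 0], [6, [0, -5.55, 0], 0], [6, [0, 0, 0.8], 0], [6, [0, 0, 2], 0], [6, [0, 0, 2], 0], [6, [0, 0, 2], 0]], grip_force=60)

```text
t: 7.9
eef_pos: [0.56, 0.222, 0.0195]
ee_rot: [0.997, -0.08, -0.0, 0.0]
contact_force: [0.3, 0.8, 0.3]
width: 0.0603
grasp_force: 0.0
```

move_arm(moves=[[6, [0, 0, 1], 0], [6, [0, 0, 0], 0], [3, [0, 0, 0], 0], [3, [0, 0, 0], 0], [3, [0, 0, 0], 0], [3, [0, 0, 0], 0], [3, [0, 0, 0], 0], [3, [0, 0, -1.5], 0]])

```text
t: 8.9
eef_pos: [0.5597, 0.2221, 0.0256]
ee_rot: [0.997, -0.08, -0.0, 0.0]
contact_force: [-0.3, -0.4, -1.9]
width: 0.0321
grasp_force: 60.4
```

```bash
python3 - <<'E'
from h import *
plan(.5557,.0338,.08,.262)
E
```

```text
pos [0.5597 0.2221 0.0256] yaw -0.1592 | shift first: [2.59, 18.66, -5.44]  turn first: [-5.26, 18.09, -5.44] roll -0.421
```

move_arm(moves=[[3, [0, 0, -3], 0], [3, [0, 0, -3], 0], [3, [0, 4, 0], -0.14], [3, [0, 4, 0], -0.14], [3, [0, 4, 0], -0.14], [3, [0, 4, 0], 0], [3, [0, 0, 0], 0], [3, [0, 0, 0], 0]])

```text
t: 9.9
eef_pos: [0.5681, 0.0649, 0.086]
ee_rot: [0.992, 0.13, 0.0, -0.0]
contact_force: [0.3, 0.5, -2.2]
width: 0.0321
grasp_force: 60.5
```

```bash
python3 - <<'E'
from h import *
plan(.5543,.0334,.06,.262)
E
```

```text
pos [0.5681 0.0649 0.086 ] yaw 0.2609 | shift first: [-2.14, 2.69, 2.6]  turn first: [-2.15, 2.69, 2.6] roll -0.001
```

move_arm(moves=[[3, [-1.1, 1.35, 0.6], -0.001], [3, [-1.05, 1.35, 1], 0], [3, [0, 0, 1], 0], [3, [0, 0, 0], 0], [3, [0, 0, 0], 0]])

```text
t: 10.52
eef_pos: [0.5544, 0.0333, 0.0595]
ee_rot: [0.991, 0.131, 0.0, -0.0]
contact_force: [0.1, 0.2, -1.5]
width: 0.0318
grasp_force: 60.5
```

```bash
python3 - <<'E'
from h import *
plan(.5543,.0334,.048,.262)
p=cams.capture('side'); 
cv2.imwrite('pics/p1.png',cv2.resize(p['frame'][190:310,270:430,::-1],(800,600),interpolation=cv2.INTER_CUBIC))
E
```

```text
pos [0.5544 0.0333 0.0595] yaw 0.2626 | shift first: [-0.01, -0.01, 1.15]  turn first: [-0.01, -0.01, 1.15] roll 0.001
```

View pics/p1.png

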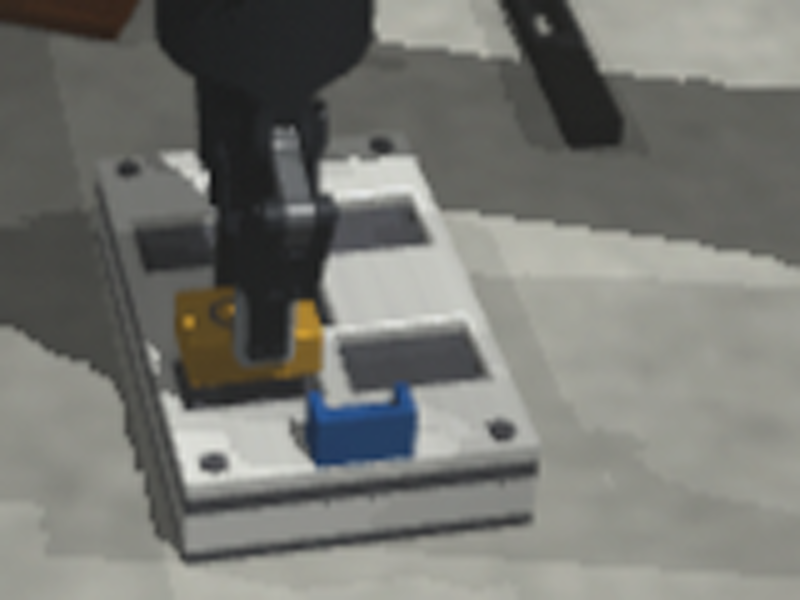

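The blank hangs square over its pocket (about (250,340) in the crop), so I'll lower it.

move_arm(moves=[[3, [0, 0, 0.6], 0], [3, [0, 0, 0.4], 0], [3, [0, 0, 0.2], 0], [3, [0, 0, 0.2], 0], [3, [0, 0, 0.1], 0], [3, [0, 0, 0], 0]])

```text
t: 11.32
eef_pos: [0.5542, 0.0327, 0.0443]
ee_rot: [0.991, 0.131, -0.0, -0.0]
contact_force: [0.0, -0.3, -1.6]
width: 0.032
grasp_force: 60.5
```

move_arm(moves=[[3, [0, 0, 0.15], 0], [3, [0, 0, 0.15], 0], [3, [0, 0, 0.1], 0], [3, [0, 0, 0], 0]])

```text
t: 11.82
eef_pos: [0.5544, 0.0327, 0.0431]
ee_rot: [0.991, 0.13, 0.001, -0.0]
contact_force: [-16.0, 1.1, 62.4]
width: 0.0323
grasp_force: 67.6
```

move_arm(moves=[[3, [0, 0, -0.2], 0], [3, [0, 0, 0], 0]])

```text
t: 12.08
eef_pos: [0.5544, 0.0327, 0.0433]
ee_rot: [0.991, 0.131, 0.0, -0.0]
contact_force: [-4.9, 0.2, 22.2]
width: 0.0321
grasp_force: 63.2
```

move_arm(moves=[[4.6, [0, 0, 0], 0], [4.6, [0, 0, 0], 0], [4.6, [0, 0, 0], 0], [4.6, [0, 0, -2], 0], [4.6, [0, 0, -4], 0], [5, [0, -5, 0], 0], [5, [0, -5, 0], 0], [5, [0, -5, 0], 0]])

```text
t: 13.08
eef_pos: [0.5149, 0.1791, 0.1024]
ee_rot: [0.991, 0.13, 0.0, -0.0]
contact_force: [0.8, 0.7, 0.7]
width: 0.0501
grasp_force: 0.0
```

```bash
python3 - <<'E'
from h import *
for n in('top','side'):
    print(blanks(n,.052,(.43,.65,-.14,.10))); p=cams.capture(n); W=cloud(p)
    m=(np.hypot(W[...,0]-.5557,W[...,1]-.034)<.012); print(n,np.median(W[m][:,2]))
    print(blanks(n))
plan(0.4097,.3266,.08,-.15)
cv2.imwrite('pics/p2.png',cv2.resize(p['frame'][190:310,270:430,::-1],(800,600),interpolation=cv2.INTER_CUBIC))
E
```

```text
[[ 0.5477  0.0318  0.5469  0.0315 -1.3045 35.2139 33.9421]]
top 0.05307480439685652
[[ 0.5603  0.3795  0.5636  0.3765 -0.1882 54.3327 21.4009]]
[[ 0.5475  0.0323  0.5463  0.0312 -1.3146 36.9099 25.8311]]
side 0.05311133788178479
[[ 0.4001  0.1983  0.4005  0.1982  0.3588 49.2743 36.3413]
 [ 0.4095  0.3272  0.4097  0.3272 -0.1516 49.4334 34.3995]
 [ 0.5594  0.3651  0.5596  0.3652  0.1313 49.0832 34.7641]]
pos [0.5157 0.1765 0.1023] yaw 0.2606 | shift first: [-6.38, -17.23, 2.23]  turn first: [-12.73, -13.26, 2.23] roll 0.411
```

View pics/p2.png

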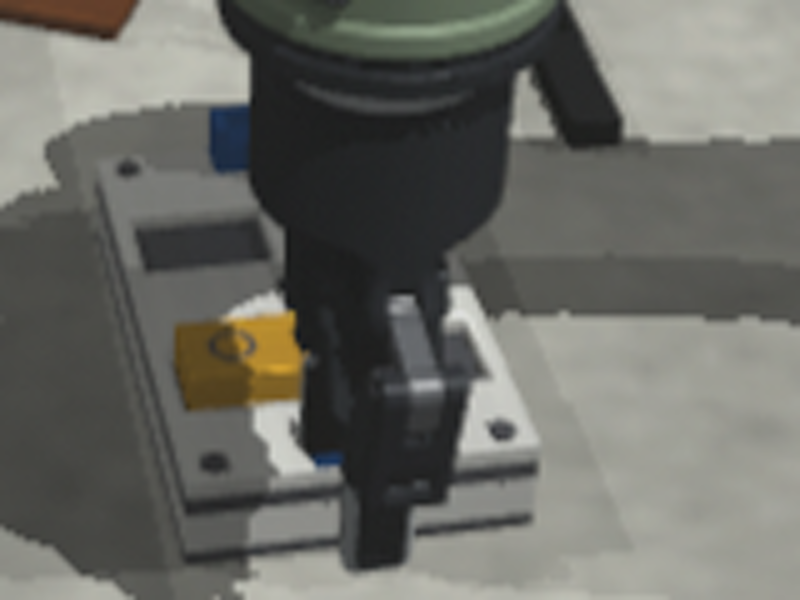

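The first blank sits low in its pocket (top at 53 mm, about (240,360) in the crop). Next is the blank at (0.41, 0.327).

move_arm(moves=[[6, [0, 0, 0], 0.14], [6, [0, 0, 0], 0.14], [6, [0, 0, 0], 0.131], [6, [-3.2, -3.3, 0], 0], [6, [-3.2, -3.3, 0], 0], [6, [-3.2, -3.3, 0], 0], [6, [-3.1, -3.3, 1.2], 0], [6, [0, 0, 0], 0]])

```text
t: 14.38
eef_pos: [0.4078, 0.3286, 0.0896]
ee_rot: [0.997, -0.073, -0.001, -0.0]
contact_force: [-0.4, 0.0, -0.3]
width: 0.0604
grasp_force: 0.0
```

move_arm(moves=[[6, [0, 0, 1], 0], [6, [0, 0, 0], 0]])

```text
t: 14.62
eef_pos: [0.4102, 0.3256, 0.0797]
ee_rot: [0.997, -0.076, -0.0, 0.0]
contact_force: [0.5, 0.6, -0.4]
width: 0.06
grasp_force: 0.0
```

```bash
python3 - <<'E'
from h import *
plan(0.4097,.3266,.013,-.15)
for n in ['side']:
    print(blanks(n))
E
```

```text
pos [0.4102 0.3256 0.0797] yaw -0.1515 | shift first: [-0.06, -0.09, 6.67]  turn first: [-0.06, -0.09, 6.67] roll -0.001
[[ 0.4096  0.3273  0.4085  0.3274 -0.1489 49.5952 34.6869]
 [ 0.5594  0.3651  0.5595  0.3653  0.1335 49.1481 34.6958]]
```

move_arm(moves=[[6, [-0.05, -0.1, 2], 0], [6, [0, 0, 2], 0], [6, [0, 0, 1.7], 0], [6, [0, 0, 1], 0], [6, [0, 0, 0], 0], [3, [0, 0, 0], 0], [3, [0, 0, 0], 0], [3, [0, 0, 0], 0]])

```text
t: 15.68
eef_pos: [0.4094, 0.3283, 0.0143]
ee_rot: [0.997, -0.075, 0.0, -0.0]
contact_force: [-0.4, -1.4, 10.4]
width: 0.032
grasp_force: 58.7
```

move_arm(moves=[[3, [0, 0, 0], 0], [3, [0, 0, 0], 0], [3, [0, 0, 0], 0], [3, [0, 0, -2], 0], [3, [0, 0, -3], 0], [3, [0, 0, -3], 0], [3, [0, 0, 0], 0], [3, [0, 0, 0], 0]])

```text
t: 16.68
eef_pos: [0.4089, 0.3281, 0.093]
ee_rot: [0.997, -0.074, -0.0, -0.0]
contact_force: [-0.7, 1.0, -2.9]
width: 0.0318
grasp_force: 60.6
```

```bash
python3 - <<'E'
from h import *
plan(0.4939,.0172,.065,.262)
E
```

```text
pos [0.4089 0.3281 0.093 ] yaw -0.149 | shift first: [13.03, 29.49, 2.8]  turn first: [0.16, 32.23, 2.8] roll -0.411
```

move_arm(moves=[[3, [0, 0, 0], -0.14], [3, [0, 0, 0], -0.14], [3, [0, 0, 0], -0.131], [3, [0, 5, 0], 0], [3, [0, 5, 0], 0], [3, [0, 5, 0], 0], [3, [0, 5, 0], 0], [3, [0, 5, 0], 0]])

```text
t: 17.68
eef_pos: [0.4737, 0.085, 0.0925]
ee_rot: [0.991, 0.131, -0.001, -0.0]
contact_force: [1.6, -0.7, -1.7]
width: 0.0316
grasp_force: 60.6
```

move_arm(moves=[[3, [0, 5, 0], 0], [3, [0.1, 2.2, 0.8], 0], [3, [0, 0, 1], 0], [3, [0, 0, 1], 0], [3, [0, 0, 0], 0], [3, [0, 0, 0], 0]])

```text
t: 18.42
eef_pos: [0.4933, 0.0179, 0.0654]
ee_rot: [0.991, 0.131, -0.0, -0.0]
contact_force: [0.1, 0.6, -2.8]
width: 0.0318
grasp_force: 60.6
```

```bash
python3 - <<'E'
from h import *
plan(0.4932,.0170,.056,.262)
E
```

```text
pos [0.4933 0.0179 0.0654] yaw 0.2627 | shift first: [-0.04, 0.08, 0.94]  turn first: [-0.04, 0.08, 0.94] roll 0.001
```

move_arm(moves=[[3, [0, 0.1, 0.5], 0], [3, [0, 0, 0.5], 0], [3, [0, 0, 0.3], 0], [3, [0, 0, 0.2], 0], [3, [0, 0, 0.1], 0], [3, [0, 0, 0], 0]])

```text
t: 19.18
eef_pos: [0.4936, 0.0163, 0.0493]
ee_rot: [0.991, 0.13, -0.0, -0.0]
contact_force: [0.4, 0.9, -1.7]
width: 0.0312
grasp_force: 60.7
```

move_arm(moves=[[3, [0, 0, 0.1], 0], [3, [0, 0, 0.1], 0], [3, [0, 0, 0.1], 0], [3, [0, 0, 0], 0]])

```text
t: 19.68
eef_pos: [0.4937, 0.0163, 0.0464]
ee_rot: [0.991, 0.13, 0.0, -0.0]
contact_force: [0.4, 0.0, -0.8]
width: 0.0318
grasp_force: 60.9
```

move_arm(moves=[[3, [0, 0, 0.1], 0], [3, [0, 0, 0], 0]])

```text
t: 19.92
eef_pos: [0.4937, 0.0164, 0.0462]
ee_rot: [0.991, 0.13, 0.0, -0.0]
contact_force: [-4.9, 0.1, 24.3]
width: 0.0317
grasp_force: 63.6
```

move_arm(moves=[[4.6, [0, 0, 0], 0], [4.6, [0, 0, 0], 0], [4.6, [0, 0, 0], 0], [4.6, [0, 0, -2], 0], [4.6, [0, 0, -4], 0], [5, [-2, -4, 0], 0], [5, [-3, -4, 0], 0], [5, [0, 0, 0], 0]])

```text
t: 20.92
eef_pos: [0.4226, 0.0826, 0.1055]
ee_rot: [0.991, 0.132, -0.001, -0.0]
contact_force: [0.2, -0.5, 0.2]
width: 0.0497
grasp_force: 0.0
```

```bash
python3 - <<'E'
from h import *
for n in('top','side'):
    print(n,blanks(n,.052,(.43,.65,-.14,.10))); print(blanks(n))
plan(0.4005,.1970,.08,.353)
E
```

```text
top [[ 0.4951  0.0189  0.4949  0.0183  0.2573 47.3612 32.2952]
 [ 0.5553  0.0338  0.5552  0.0338  0.2606 49.439  35.0421]]
[[ 0.5593  0.3657  0.5594  0.3656  0.1355 54.1579 38.0119]]
side [[ 0.5551  0.0346  0.5551  0.0343  0.264  49.6249 36.0576]]
[[ 0.4002  0.1979  0.4004  0.198   0.3588 49.2158 35.639 ]
 [ 0.5594  0.365   0.5596  0.3651  0.1348 49.0008 34.4559]]
pos [0.4252 0.0802 0.1053] yaw 0.2609 | shift first: [0.62, -11.92, 2.53]  turn first: [1.72, -11.82, 2.53] roll -0.092
```

Both blanks are seated. The third is B.

move_arm(moves=[[6, [0, 0, 0], -0.092], [6, [0.6, -4, 0], 0], [6, [0.6, -4, 0], 0], [6, [0.5, -3.8, 0], 0], [6, [0, 0, 1.5], 0], [6, [0, 0, 1], 0], [6, [0, 0, 0], 0], [6, [0, 0, 0], 0]])

```text
t: 22.12
eef_pos: [0.4, 0.1968, 0.0806]
ee_rot: [0.984, 0.175, 0.0, -0.0]
contact_force: [0.2, 0.3, -0.4]
width: 0.0601
grasp_force: 0.0
```

```bash
python3 - <<'E'
from h import *
plan(0.4005,.1970,.013,.353)
print(blanks('side'))
E
```

```text
pos [0.4    0.1968 0.0806] yaw 0.3527 | shift first: [0.05, -0.0, 6.76]  turn first: [0.05, -0.0, 6.76] roll -0.0
[[ 0.4001  0.1983  0.3947  0.1992  0.3781 50.1532 36.1938]
 [ 0.5594  0.3651  0.5596  0.3652  0.1289 49.1168 34.9024]]
```

move_arm(moves=[[6, [0.05, 0, 2], 0], [6, [0, 0, 2], 0], [6, [0, 0, 1.7], 0], [6, [0, 0, 1], 0], [6, [0, 0, 0], 0], [3, [0, 0, 0], 0], [3, [0, 0, 0], 0], [3, [0, 0, 0], 0]])

```text
t: 23.18
eef_pos: [0.4004, 0.1976, 0.0142]
ee_rot: [0.984, 0.176, 0.001, -0.0]
contact_force: [-1.7, -0.1, 14.1]
width: 0.0318
grasp_force: 58.3
```

move_arm(moves=[[3, [0, 0, 0], 0], [3, [0, 0, 0], 0], [3, [0, 0, 0], 0], [3, [0, 0, -2], 0], [3, [0, 0, -3], 0], [3, [0, 0, -3], 0], [3, [0, 0, 0], 0], [3, [0, 0, 0], 0]])

```text
t: 24.18
eef_pos: [0.4, 0.1975, 0.093]
ee_rot: [0.984, 0.176, -0.0, -0.0]
contact_force: [0.1, 0.6, -3.2]
width: 0.0316
grasp_force: 60.6
```

```bash
python3 - <<'E'
from h import *
plan(0.5162,-.0659,.065,.262)
E
```

```text
pos [0.4    0.1975 0.093 ] yaw 0.354 | shift first: [1.77, 28.73, 2.8]  turn first: [4.4, 28.45, 2.8] roll 0.092
```

move_arm(moves=[[3, [0, 0, 0], 0.092], [3, [0.8, 5, 0], 0], [3, [0.8, 5, 0], 0], [3, [0.8, 5, 0], 0], [3, [0.8, 5, 0], 0], [3, [0.8, 5, 0], 0], [3, [0.4, 3.4, 0], 0], [3, [0, 0, 0], 0]])

```text
t: 25.18
eef_pos: [0.516, -0.0681, 0.0921]
ee_rot: [0.992, 0.129, -0.001, 0.0]
contact_force: [0.3, 1.4, -2.7]
width: 0.0317
grasp_force: 60.8
```

move_arm(moves=[[3, [0, 0, 0.8], 0], [3, [0, 0, 1], 0], [3, [0, 0, 1], 0], [3, [0, 0, 0], 0], [3, [0, 0, 0], 0]])

```text
t: 25.8
eef_pos: [0.5162, -0.0654, 0.0654]
ee_rot: [0.991, 0.131, 0.0, -0.0]
contact_force: [-0.7, -0.6, -1.9]
width: 0.0317
grasp_force: 60.8
```

```bash
python3 - <<'E'
from h import *
plan(0.5162,-.0659,.056,.262)
E
```

```text
pos [ 0.5162 -0.0654  0.0654] yaw 0.262 | shift first: [-0.02, 0.05, 0.94]  turn first: [-0.02, 0.05, 0.94] roll -0.0
```

move_arm(moves=[[3, [0, 0.05, 0.5], 0], [3, [0, 0, 0.5], 0], [3, [0, 0, 0.3], 0], [3, [0, 0, 0.2], 0], [3, [0, 0, 0.1], 0], [3, [0, 0, 0], 0]])

```text
t: 26.55
eef_pos: [0.5163, -0.066, 0.0493]
ee_rot: [0.991, 0.13, -0.0, -0.0]
contact_force: [0.4, -0.0, -1.9]
width: 0.0315
grasp_force: 60.9
```

move_arm(moves=[[3, [0, 0, 0.1], 0], [3, [0, 0, 0.1], 0], [3, [0, 0, 0.1], 0], [3, [0, 0, 0], 0]])

```text
t: 27.05
eef_pos: [0.5163, -0.066, 0.0464]
ee_rot: [0.991, 0.131, 0.0, -0.0]
contact_force: [-0.5, -0.2, 0.4]
width: 0.0316
grasp_force: 61.2
```

move_arm(moves=[[4.6, [0, 0, 0], 0], [4.6, [0, 0, 0], 0], [4.6, [0, 0, 0], 0], [4.6, [0, 0, -2], 0], [4.6, [0, 0, -4], 0], [6, [0, -5, 0], 0], [6, [0, -5, 0], 0], [6, [0, -5, 0], 0]])

```text
t: 28.05
eef_pos: [0.4771, 0.0803, 0.1065]
ee_rot: [0.991, 0.13, 0.0, -0.0]
contact_force: [0.2, 1.2, -0.1]
width: 0.0598
grasp_force: 0.0
```

move_arm(moves=[[6, [1, -5, 0], 0], [6, [2, -5, 0], 0], [6, [2, -5, 0], 0], [6, [2, -5, 0], 0], [6, [0, 0, 0], 0.13], [6, [0, 0, 0], 0], [6, [0, 0, 0], 0]])

```text
t: 28.92
eef_pos: [0.4935, 0.2896, 0.1064]
ee_rot: [0.998, 0.067, -0.0, 0.0]
contact_force: [-0.5, 0.8, 0.9]
width: 0.06
grasp_force: 0.0
```

```bash
python3 - <<'E'
from h import *
print(blanks('top',.052,(.43,.65,-.14,.10)))
print(blanks('side'),blanks('top'))
plan(.5594,.3646,.08,.132)
E
```

```text
[[ 0.4951  0.0176  0.492   0.0159  0.2337 45.027  29.2305]
 [ 0.5162 -0.0645  0.517  -0.0647  0.2709 49.755  33.9908]]
[[ 0.5595  0.3653  0.5596  0.3653  0.1371 49.3773 35.0817]] []
pos [0.4936 0.2897 0.1065] yaw 0.1323 | shift first: [7.51, -6.55, 2.65]  turn first: [7.51, -6.56, 2.65] roll 0.0
```

move_arm(moves=[[6, [3.8, -3.3, 0], 0], [6, [3.7, -3.25, 1], 0], [6, [0, 0, 1.7], 0], [6, [0, 0, 2], 0], [6, [0, 0, 2], 0], [6, [0, 0, 1.6], 0], [6, [0, 0, 1], 0], [6, [0, 0, 0], 0]])

```text
t: 30.08
eef_pos: [0.5589, 0.3648, 0.0128]
ee_rot: [0.998, 0.066, -0.0, 0.0]
contact_force: [0.2, 0.0, 0.1]
width: 0.0603
grasp_force: 0.0
```

```bash
python3 - <<'E'
from h import *
plan(.5594,.3646,.013,.132)
E
```

```text
pos [0.5589 0.3648 0.0128] yaw 0.1317 | shift first: [0.05, 0.03, -0.02]  turn first: [0.05, 0.03, -0.02] roll -0.0
```

move_arm(moves=[[3, [0, 0, 0], 0], [3, [0, 0, 0], 0], [3, [0, 0, 0], 0], [3, [0, 0, 0], 0], [3, [0, 0, 0], 0], [3, [0, 0, 0], 0]])

```text
t: 30.82
eef_pos: [0.5594, 0.3652, 0.0144]
ee_rot: [0.998, 0.066, 0.0, -0.0]
contact_force: [-1.6, -1.8, 7.4]
width: 0.0316
grasp_force: 59.3
```

move_arm(moves=[[3, [0, 0, -2], 0], [3, [0, 0, -3], 0], [3, [0, 0, -3], 0], [3, [0, 0, 0], 0], [3, [0, 0, 0], 0]])

```text
t: 31.45
eef_pos: [0.5588, 0.365, 0.0932]
ee_rot: [0.998, 0.066, -0.0, -0.0]
contact_force: [-0.6, 0.9, -3.6]
width: 0.0315
grasp_force: 60.5
```

```bash
python3 - <<'E'
from h import *
plan(.5780,-.0493,.065,.262)
E
```

```text
pos [0.5588 0.365  0.0932] yaw 0.1318 | shift first: [-3.54, 41.32, 2.82]  turn first: [-8.87, 40.51, 2.82] roll -0.13
```

move_arm(moves=[[3, [0, 0, 0], -0.13], [3, [-1.5, 5, 0], 0], [3, [-1.5, 5, 0], 0], [3, [-1.5, 5, 0], 0], [3, [-1.5, 5, 0], 0], [3, [-1.5, 5, 0], 0], [3, [-1.4, 5, 0], 0], [3, [0, 5, 0], 0]])

```text
t: 32.45
eef_pos: [0.5629, 0.0022, 0.0928]
ee_rot: [0.991, 0.13, -0.001, -0.0]
contact_force: [1.1, 1.0, -2.6]
width: 0.0316
grasp_force: 60.6
```

move_arm(moves=[[3, [0, 5, 0], 0], [3, [0, 0.5, 0.8], 0], [3, [0, 0, 1], 0], [3, [0, 0, 1], 0], [3, [0, 0, 0], 0], [3, [0, 0, 0], 0]])

```text
t: 33.2
eef_pos: [0.578, -0.0487, 0.0654]
ee_rot: [0.991, 0.131, 0.0, -0.0]
contact_force: [-1.2, 0.4, -2.1]
width: 0.0314
grasp_force: 60.6
```

```bash
python3 - <<'E'
from h import *
plan(.5776,-.0494,.056,.262)
E
```

```text
pos [ 0.578  -0.0487  0.0654] yaw 0.2625 | shift first: [-0.06, 0.05, 0.94]  turn first: [-0.06, 0.05, 0.94] roll 0.0
```

move_arm(moves=[[3, [-0.05, 0.05, 0.5], 0], [3, [0, 0, 0.5], 0], [3, [0, 0, 0.3], 0], [3, [0, 0, 0.2], 0], [3, [0, 0, 0.1], 0], [3, [0, 0, 0], 0]])

```text
t: 33.95
eef_pos: [0.5776, -0.0499, 0.0493]
ee_rot: [0.991, 0.13, 0.0, -0.0]
contact_force: [0.1, 0.3, -2.8]
width: 0.0316
grasp_force: 60.7
```

move_arm(moves=[[3, [0, 0, 0.1], 0], [3, [0, 0, 0.1], 0], [3, [0, 0, 0.1], 0], [3, [0, 0, 0], 0]])

```text
t: 34.45
eef_pos: [0.5776, -0.0498, 0.0464]
ee_rot: [0.991, 0.131, 0.0, -0.0]
contact_force: [-0.7, 0.3, 0.9]
width: 0.0315
grasp_force: 61.1
```

move_arm(moves=[[4.6, [0, 0, 0], 0], [4.6, [0, 0, 0], 0], [4.6, [0, 0, 0], 0], [4.6, [0, 0, -2], 0], [4.6, [0, 0, -4], 0], [6, [-5, 4, 0], 0], [6, [-5, 4, 0], 0], [6, [-5, 4, 0], 0]])

```text
t: 35.45
eef_pos: [0.4654, -0.2022, 0.1065]
ee_rot: [0.991, 0.131, 0.0, 0.0]
contact_force: [0.8, -1.1, -0.3]
width: 0.0602
grasp_force: 0.0
```

move_arm(moves=[[5, [-2, 4, 0], 0], [5, [0, 4, 0], 0], [5, [0, 0, 0], -0.17], [5, [0, 0, 0], -0.17], [5, [0, 0, 0], -0.17], [5, [0, 0, 0], -0.17], [5, [0, 0, 0], -0.17], [5, [0, 0, 0], -0.17]])

```text
t: 36.45
eef_pos: [0.4679, -0.2834, 0.1063]
ee_rot: [0.8, 0.6, -0.0, 0.0]
contact_force: [-0.1, 0.1, 0.3]
width: 0.0497
grasp_force: 0.0
```

```bash
python3 - <<'E'
from h import *
for n in('top','side'):
    print(n,blanks(n,.052,(.43,.65,-.14,.10))); 
    p=cams.capture(n); W=cloud(p)
    for c in [(.4939,.0172),(.5557,.0338),(.5162,-.0659),(.578,-.0493)]:
        m=(np.hypot(W[...,0]-c[0],W[...,1]-c[1])<.014); P=W[m]; A=np.c_[P[:,:2]-c,np.ones(len(P))]; print(np.linalg.lstsq(A,P[:,2],rcond=None)[0],end=' ')
    print()
plan(.4337,-.2776-.001,.08,1.784)
save(p,'s3.png')
E
```

```text
top [[ 0.4946  0.0174  0.4945  0.0175  0.2562 50.073  35.1248]
 [ 0.5163 -0.0647  0.5163 -0.0647  0.25   50.0539 35.3243]
 [ 0.5552  0.0337  0.5552  0.0338  0.2606 49.7933 35.1387]
 [ 0.5789 -0.0486  0.5788 -0.0486  0.2663 50.3431 35.6963]]
[0.0262 0.0575 0.0526] [ 0.0517 -0.0051  0.0524] [0.0322 0.0179 0.0528] [-0.0299  0.0013  0.0524] 
side [[ 0.4939  0.0179  0.4939  0.0176  0.2709 49.2732 35.5966]
 [ 0.5154 -0.0646  0.5156 -0.0649  0.2698 48.6212 36.6043]
 [ 0.5549  0.0346  0.555   0.0342  0.2684 50.0182 36.3385]
 [ 0.5789 -0.0485  0.579  -0.049   0.2709 49.3    36.2658]]
[ 0.0044 -0.0193  0.0533] [ 0.0582 -0.0089  0.0532] [ 0.0064 -0.0204  0.0533] [ 0.0517 -0.0615  0.0531] 
pos [ 0.4678 -0.2834  0.1063] yaw 1.2774 | shift first: [-0.52, -3.4, 2.63]  turn first: [1.19, -3.23, 2.63] roll -0.507
```

All four are in. I'll average a few frames to check the tilt of the first blank.

```bash
python3 - <<'E'
from h import *
ex=np.array([.966,.259]);ey=np.array([-.259,.966])
for n in('top','side'):
    ps=[cams.capture(n) for _ in range(4)]; Ws=[cloud(p) for p in ps]
    for c in [(.4939,.0178),(.5557,.0340),(.5162,-.0655),(.578,-.049)]:
        P=np.concatenate([W[(np.abs((W[...,:2]-c)@ex)<.021)&(np.abs((W[...,:2]-c)@ey)<.012)&(W[...,2]>.045)] for W in Ws])
        A=np.c_[(P[:,:2]-c)@ex,(P[:,:2]-c)@ey,np.ones(len(P))]; s,_,_,_=np.linalg.lstsq(A,P[:,2],rcond=None); r=P[:,2]-A@s
        print(s,r.std(),len(P),end=' ')
    print()
print(pose()[1])
E
```

```text
[-0.0061 -0.0163  0.0527] 0.0021971714272348212 820 [0.0063 0.0113 0.0528] 0.002182006225698531 812 [-0.0023  0.0051  0.0526] 0.0020490922282200823 815 [0.0035 0.0036 0.0527] 0.0021549732581346813 806 
[ 0.0012 -0.0193  0.0533] 0.001298827483180631 706 [ 0.0093 -0.0075  0.0532] 0.0011408082337841827 718 [0.0016 0.0054 0.0532] 0.001172903346024272 568 [ 0.0006 -0.0113  0.0533] 0.001202751010388563 597 
[ 0.4679 -0.2833  0.1063]
```

All four lie flat (slopes under 0.02). Now the bar.

move_arm(moves=[[5, [0, 0, 0], -0.17], [5, [0, 0, 0], -0.17], [5, [0, 0, 0], -0.167], [5, [1.2, -3.2, 0], 0], [5, [0, 0, 2.6], 0], [5, [0, 0, 0], 0], [5, [0, 0, 0], 0]])

```text
t: 37.92
eef_pos: [0.4345, -0.2785, 0.0809]
ee_rot: [0.626, 0.78, 0.0, 0.0]
contact_force: [-0.1, -0.2, -0.3]
width: 0.05
grasp_force: 0.0
```

```bash
python3 - <<'E'
from h import *
plan(.4337,-.2786,.009,1.784)
p=cams.capture('side'); o=hsv(p,.014,.36,.5,-.40,-.16); print(rects(o[...,2]<90,.5,-.16,.5,1000,9000))
E
```

```text
pos [ 0.4345 -0.2785  0.0809] yaw 1.7888 | shift first: [0.01, -0.08, 7.19]  turn first: [0.01, -0.08, 7.19] roll 0.005
[]
```

move_arm(moves=[[5, [0, -0.1, 2], 0.005], [5, [0, 0, 2], 0], [5, [0, 0, 2], 0], [5, [0, 0, 1.2], 0], [5, [0, 0, 0], 0], [2, [0, 0, 0], 0], [2, [0, 0, 0], 0], [2, [0, 0, 0], 0]])

```text
t: 38.98
eef_pos: [0.4334, -0.279, 0.0092]
ee_rot: [0.628, 0.778, 0.0, 0.001]
contact_force: [-1.3, 1.0, 11.2]
width: 0.0218
grasp_force: 58.4
```

move_arm(moves=[[2, [0, 0, 0], 0], [2, [0, 0, 0], 0], [2, [0, 0, 0], 0], [2, [0, 0, -3], 0], [2, [0, 0, -4], 0], [2, [0, 0, -4], 0], [2, [0, 0, 0], 0], [2, [0, 0, 0], 0]])

```text
t: 39.98
eef_pos: [0.4328, -0.2789, 0.118]
ee_rot: [0.628, 0.778, -0.0, -0.0]
contact_force: [-0.7, 0.3, -2.2]
width: 0.0219
grasp_force: 59.3
```

```bash
python3 - <<'E'
from h import *
plan(.5359,-.0158,.12,1.833)
p=cams.capture('side'); save(p,'bar.png')
E
```

```text
pos [ 0.4328 -0.2789  0.118 ] yaw 1.7835 | shift first: [23.54, 15.64, -0.2]  turn first: [22.73, 16.78, -0.2] roll -0.05
```

View pics/bar.png

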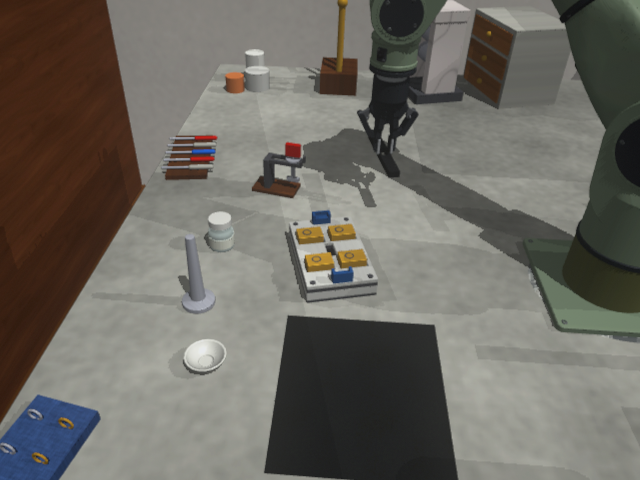

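The bar is level in the grip (about (388,155)), so I'll carry it to the fixture.

move_arm(moves=[[2, [0, 0, 0], -0.05], [2, [3.8, 2.8, 0], 0], [2, [3.8, 2.8, 0], 0], [2, [3.8, 2.8, 0], 0], [2, [3.8, 2.8, 0], 0], [2, [3.8, 2.8, 0], 0], [2, [3.7, 2.8, 0], 0], [2, [0, 0, 0], 0]])

```text
t: 41.02
eef_pos: [0.5368, -0.0121, 0.1177]
ee_rot: [0.606, 0.796, 0.001, -0.001]
contact_force: [0.2, 0.0, -2.7]
width: 0.0214
grasp_force: 59.4
```

move_arm(moves=[[2, [0, 0, 2], 0], [2, [0, 0, 1.5], 0], [2, [0, 0, 0], 0], [2, [0, 0, 0], 0]])

```text
t: 41.52
eef_pos: [0.5364, -0.016, 0.0836]
ee_rot: [0.608, 0.794, 0.0, 0.0]
contact_force: [-0.2, 0.2, -1.2]
width: 0.0214
grasp_force: 59.4
```

```bash
python3 - <<'E'
from h import *
plan(.5361,-.0163,.072,1.833)
p=cams.capture('side'); cv2.imwrite('pics/bar2.png',cv2.resize(p['frame'][180:312,264:440,::-1],(800,600),interpolation=cv2.INTER_CUBIC))
p=cams.capture('top');W=cloud(p)
m=(W[...,2]>.078)&(W[...,2]<.095)&(np.hypot(W[...,0]-.536,W[...,1]+.016)<.11)&(np.hypot(W[...,0]-.536,W[...,1]+.016)>.05)&(p['frame'].max(-1)<90)
P=W[m]; print(len(P),P.min(0) if len(P) else 0,P.max(0) if len(P) else 0)
E
```

```text
pos [ 0.5364 -0.016   0.0836] yaw 1.8339 | shift first: [-0.02, -0.03, 1.16]  turn first: [-0.02, -0.03, 1.16] roll 0.001
192 [0.5021 0.0323 0.0823] [0.532  0.0774 0.0947]
```

View pics/bar2.png

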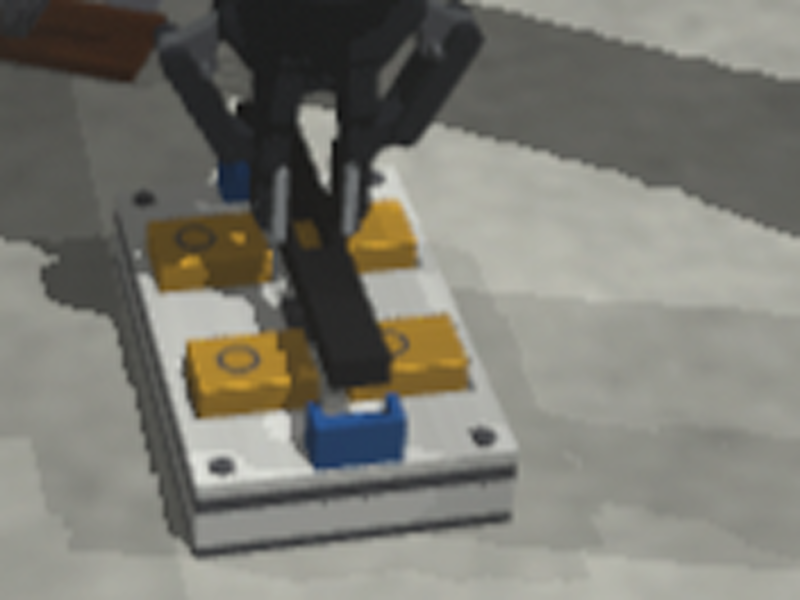

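The bar hangs in line with the near saddle (about (355,420) in the crop), so I'll lower it.

move_arm(moves=[[2, [0, 0, 0.6], 0], [2, [0, 0, 0.5], 0], [2, [0, 0, 0.3], 0], [2, [0, 0, 0.2], 0], [2, [0, 0, 0.1], 0], [2, [0, 0, 0], 0]])

```text
t: 42.38
eef_pos: [0.5363, -0.0159, 0.0663]
ee_rot: [0.608, 0.794, 0.0, -0.0]
contact_force: [0.8, -0.8, -1.4]
width: 0.0216
grasp_force: 59.4
```

move_arm(moves=[[2, [0, 0, 0.1], 0], [2, [0, 0, 0.1], 0], [2, [0, 0, 0.1], 0], [2, [0, 0, 0], 0]])

```text
t: 42.88
eef_pos: [0.5362, -0.0159, 0.0632]
ee_rot: [0.608, 0.794, -0.0, -0.0]
contact_force: [0.3, -0.2, -2.6]
width: 0.0213
grasp_force: 59.4
```

move_arm(moves=[[2, [0, 0, 0.1], 0], [2, [0, 0, 0.05], 0], [2, [0, 0, 0], 0]])

```text
t: 43.25
eef_pos: [0.5363, -0.0159, 0.0623]
ee_rot: [0.608, 0.794, 0.0, 0.0]
contact_force: [-2.9, 0.0, 10.2]
width: 0.0216
grasp_force: 60.8
```

move_arm(moves=[[4, [0, 0, 0], 0], [4, [0, 0, 0], 0], [4, [0, 0, 0], 0], [4, [0, 0, -2], 0], [4, [0, 0, -4], 0], [4, [-4, -4, -4], 0], [4, [-4, -4, -3], 0], [4, [-4, -3, -2], 0]])

```text
t: 44.25
eef_pos: [0.4637, -0.1559, 0.2084]
ee_rot: [0.608, 0.794, -0.0, 0.0]
contact_force: [1.5, -0.5, -0.6]
width: 0.0396
grasp_force: 0.0
```

```bash
python3 - <<'E'
from h import *
print(pose()[1:])
for n in('top','side'):
    p=cams.capture(n); W=cloud(p)
    o=hsv(p,.067,.42,.65,-.14,.11); print(n,'bar',rects(o[...,2]<70,.65,.11,.5,1500,6000))
    m=(W[...,2]>.06)&(W[...,2]<.075)&(np.hypot(W[...,0]-.536,W[...,1]+.016)<.1)
    P=W[m]; A=np.c_[P[:,:2]-P[:,:2].mean(0),np.ones(len(P))]; print(len(P),P.mean(0),np.linalg.lstsq(A,P[:,2],rcond=None)[0])
    print(blanks(n,.052,(.43,.65,-.14,.10))[:,:5])
    # hook: prongs and post
    m=(W[...,2]>.075)&(W[...,2]<.098)&(np.hypot(W[...,0]-.65,W[...,1]+.278)<.08)
    P=W[m]; print('hook',len(P)); 
    if n=='top': T=P
    o=ortho(p,.085 if n=='top' else .085,.56,.74,-.35,-.21,.3); cv2.imwrite(f'pics/hook_{n}.png',cv2.resize(o,(400,514))[:,:,::-1])
im=np.hstack([cv2.imread('pics/hook_top.png'),cv2.imread('pics/hook_side.png')]); cv2.imwrite('pics/hook.png',im)
E
```

```text
(array([ 0.4637, -0.1559,  0.2084]), np.float64(1.833876497252427))
top bar [[  0.5366  -0.0155   0.5371  -0.0178  -1.3076 188.3507  21.3551]]
917 [ 0.5362 -0.0151  0.0671] [-0.0009  0.0006  0.0671]
[[ 0.4928  0.0169  0.4928  0.017   0.2544]
 [ 0.5149 -0.0653  0.5149 -0.0651  0.2552]
 [ 0.5578  0.0345  0.5581  0.0346  0.2526]
 [ 0.5812 -0.048   0.5812 -0.048   0.2648]]
hook 440
side bar [[  0.5397  -0.0101   0.5375  -0.0115  -1.2911 196.711   38.0109]]
874 [ 0.5331 -0.004   0.067 ] [-0.0425 -0.0157  0.067 ]
[[ 0.4883  0.0164  0.4844  0.0154  0.245 ]
 [ 0.5105 -0.0659  0.5063 -0.0667  0.264 ]
 [ 0.5585  0.0355  0.5591  0.0354  0.2606]
 [ 0.5817 -0.0477  0.5822 -0.048   0.2838]]
hook 414
```

View pics/hook.png

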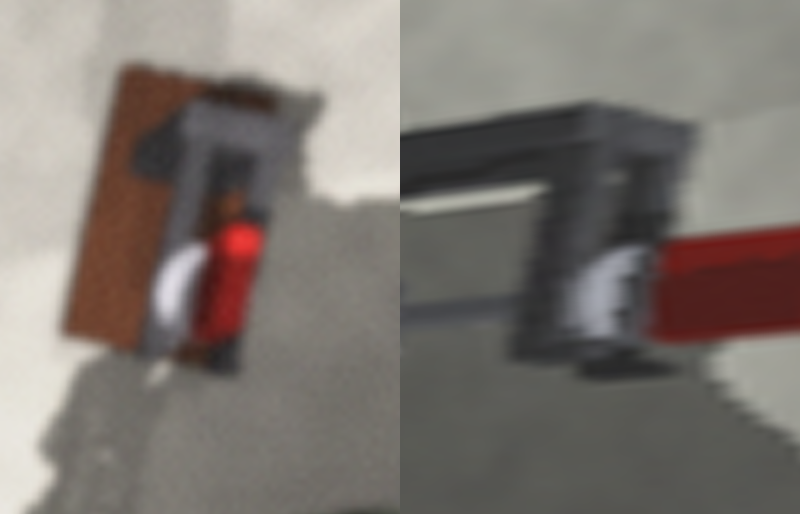

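The bar is home: top at 67 mm and level. Now I need the hook and handle directions.

```bash
python3 - <<'E'
from h import *
ang=[]
for k in range(3):
    p=cams.capture('top'); W=cloud(p)
    o=ortho(p,.127,.58,.70,-.33,-.22).astype(int)
    for th in(50,80): print(rects((o[...,0]-o[...,1]>th),.70,-.22,.5,100,2000)[:, [0,1,4,5,6]])
    m=(W[...,2]>.075)&(W[...,2]<.095)&(np.hypot(W[...,0]-.66,W[...,1]+.28)<.08)&(p['frame'].max(-1)<140)
    P=W[m][:,:2].astype(np.float32); (c,s,a)=cv2.minAreaRect(P); b=cv2.boxPoints((c,s,a)); e=max([b[1]-b[0],b[2]-b[1]],key=np.linalg.norm); print('hook',c,s,(np.arctan2(e[1],e[0])+np.pi/2)%np.pi-np.pi/2)
    o=ortho(p,.010,.58,.76,-.35,-.21).astype(int); print('foot',rects((o[...,0]-o[...,2]>25),.76,-.21,.5,1000,9000)[:,[0,1,4,5,6]])
plan(.6345,-.279,.18,2.95)
E
```

```text
[[ 0.6354 -0.2775 -0.2698 41.5362 17.0513]]
[[ 0.6367 -0.2813 -0.04   35.2918 14.0688]]
hook (0.6576554179191589, -0.28504157066345215) (0.040128443390131, 0.09345614165067673) -0.22420323
foot [[  0.6543  -0.3118  -0.1543  64.4911  24.9774]
 [  0.6802  -0.2756  -0.245  106.1093  33.3486]]
[[ 0.6354 -0.2775 -0.2698 41.5362 17.0513]]
[[ 0.6367 -0.2813 -0.0392 35.3258 14.0676]]
hook (0.6572563052177429, -0.2852380573749542) (0.040035683661699295, 0.09305430203676224) -0.23180377
foot [[  0.6542  -0.3117  -0.1596  64.5659  24.8243]
 [  0.6803  -0.2753  -0.2552 106.2696  33.5721]]
[[ 0.6354 -0.2774 -0.2593 41.4142 17.0726]]
[[ 0.6372 -0.2783 -0.2932 35.9179 13.6916]]
hook (0.6572230458259583, -0.2858824133872986) (0.040155813097953796, 0.09243156015872955) -0.21123314
foot [[  0.6545  -0.3118  -0.1467  64.1841  24.7485]
 [  0.6803  -0.2745  -0.2667 106.614   33.0588]]
pos [ 0.465  -0.1532  0.2068] yaw 1.8355 | shift first: [-16.57, 13.07, 2.68]  turn first: [-19.03, -9.12, 2.68] roll -1.114
```

move_arm(moves=[[5, [0, 0, 0], -0.16], [5, [0, 0, 0], -0.16], [5, [0, 0, 0], -0.16], [5, [0, 0, 0], -0.16], [5, [0, 0, 0], -0.16], [5, [0, 0, 0], -0.16], [5, [0, 0, 0], -0.14], [5, [0, 0, 0], 0]])

```text
t: 45.6
eef_pos: [0.4649, -0.1536, 0.2067]
ee_rot: [0.103, 0.995, 0.0, -0.0]
contact_force: [0.2, -0.1, -0.3]
width: 0.0502
grasp_force: 0.0
```

```bash
python3 - <<'E'
from h import *
plan(.636,-.280,.16,2.932)
E
```

```text
pos [ 0.4649 -0.1536  0.2067] yaw 2.9344 | shift first: [-19.35, -8.85, 4.67]  turn first: [-19.37, -8.81, 4.67] roll 0.002
```

move_arm(moves=[[5, [-3.9, -1.8, 0.7], 0.002], [5, [-3.9, -1.8, 0.8], 0], [5, [-3.9, -1.8, 0.8], 0], [5, [-3.9, -1.8, 0.8], 0], [5, [-3.8, -1.7, 0.8], 0], [5, [0, 0, 0.8], 0], [5, [0, 0, 0], 0], [5, [0, 0, 0], 0]])

```text
t: 46.6
eef_pos: [0.6358, -0.2812, 0.1608]
ee_rot: [0.105, 0.995, -0.0, 0.0]
contact_force: [1.4, -0.2, -1.1]
width: 0.05
grasp_force: 0.0
```

```bash
python3 - <<'E'
from h import *
plan(.636,-.280,.100,2.932)
p=cams.capture('side'); cv2.imwrite('pics/k1.png',cv2.resize(p['frame'][100:196,225:353,::-1],(800,600),interpolation=cv2.INTER_CUBIC))
E
```

```text
pos [ 0.6358 -0.2812  0.1608] yaw 2.9318 | shift first: [0.0, 0.12, 6.08]  turn first: [0.0, 0.12, 6.08] roll -0.0
```

View pics/k1.png

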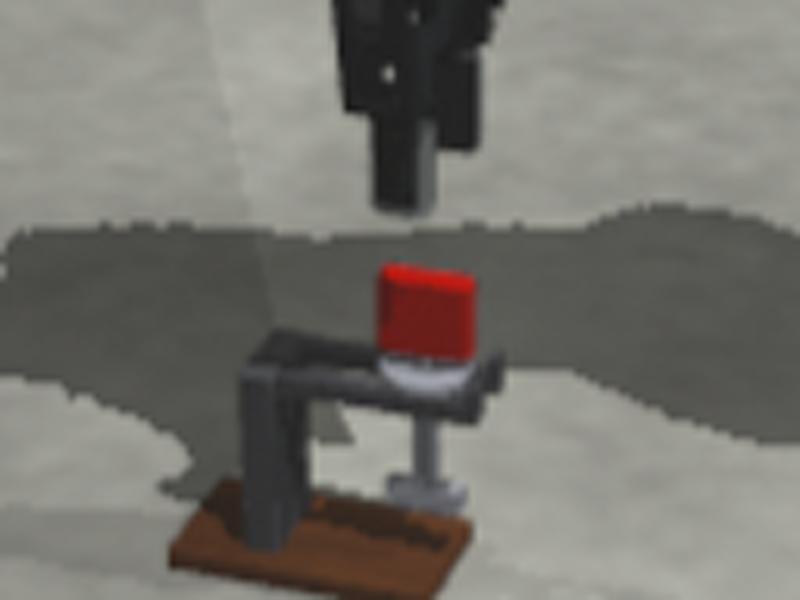

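The open fingers sit above the red handle (about (425,310) in the crop). I'll go down and grip it.

move_arm(moves=[[5, [0, 0.1, 1.5], 0], [5, [0, 0, 1.5], 0], [5, [0, 0, 1.5], 0], [5, [0, 0, 1.4], 0], [5, [0, 0, 0], 0], [5, [0, 0, 0], 0]], grip_force=60)

```text
t: 47.4
eef_pos: [0.6363, -0.2808, 0.1016]
ee_rot: [0.105, 0.994, 0.0, 0.0]
contact_force: [0.5, -0.2, 0.3]
width: 0.0499
grasp_force: 0.0
```

move_arm(moves=[[1, [0, 0, 0], 0], [1, [0, 0, 0], 0], [1, [0, 0, 0], 0], [1, [0, 0, 0], 0], [1, [0, 0, 0], 0], [1, [0, 0, 0], 0], [1, [0, 0, 0], 0], [1, [0, 0, 0], 0]])

```text
t: 48.4
eef_pos: [0.6362, -0.2809, 0.1015]
ee_rot: [0.105, 0.994, -0.0, 0.0]
contact_force: [-0.9, -0.2, 4.7]
width: 0.011
grasp_force: 51.2
```

move_arm(moves=[[1, [0, 0, -0.5], 0], [1, [0, 0, -0.5], 0], [1, [0, 0, -0.5], 0], [1, [0, 0, 0], 0], [1, [0, 0, 0], 0]], grip_force=90)

```text
t: 49.02
eef_pos: [0.6361, -0.2808, 0.116]
ee_rot: [0.105, 0.995, 0.0, -0.0]
contact_force: [-0.1, -0.8, -1.3]
width: 0.0112
grasp_force: 50.5
```

```bash
python3 - <<'E'
from h import *
print(pose()[1])
p=cams.capture('side'); cv2.imwrite('pics/k2.png',cv2.resize(p['frame'][100:196,225:353,::-1],(800,600),interpolation=cv2.INTER_CUBIC))
E
```

```text
[ 0.6361 -0.2808  0.116 ]
```

View pics/k2.png

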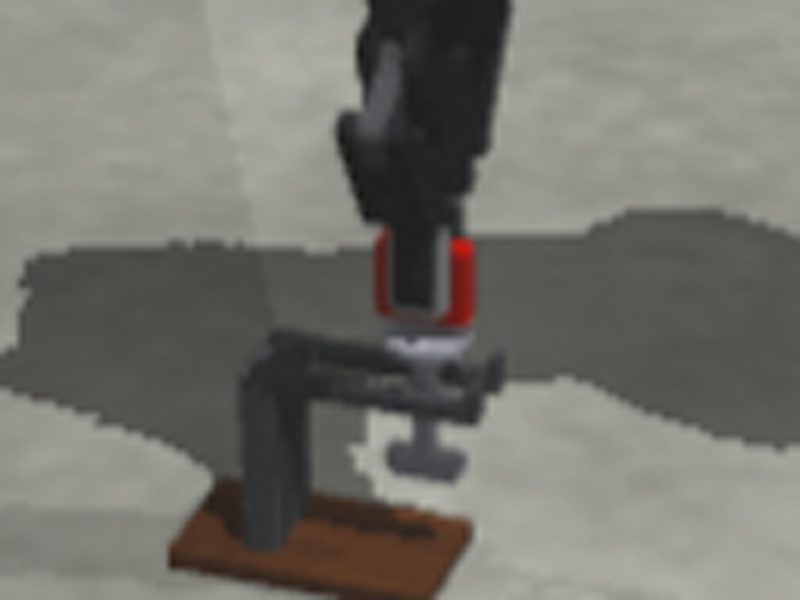

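The key has lifted off the prongs and hangs upright. I'll draw it out.

move_arm(moves=[[1, [1, 0, 0], 0], [1, [1.5, 0, 0], 0], [1, [2, 0, 0], 0], [1, [2, 0, 0], 0], [1, [1.5, 0, 0], 0], [1, [0, 0, -2], 0], [1, [0, 0, -2], 0], [1, [0, 0, -2], 0]])

```text
t: 50.08
eef_pos: [0.5586, -0.264, 0.1779]
ee_rot: [0.105, 0.995, 0.0, 0.001]
contact_force: [0.7, -0.6, -1.6]
width: 0.011
grasp_force: 50.5
```

move_arm(moves=[[1, [3, -3, 0], 0.16], [1, [3, -3, 0], 0.16], [1, [0, -3, 0], 0.16], [1, [0, 0, 0], 0.16], [1, [0, 0, 0], 0.16], [1, [0, 0, 0], 0.16], [1, [0, 0, 0], 0.139], [1, [0, 0, 0], 0]])

```text
t: 51.08
eef_pos: [0.4693, -0.3301, 0.1771]
ee_rot: [0.608, 0.794, 0.0, 0.001]
contact_force: [-0.4, -0.2, -0.1]
width: 0.0109
grasp_force: 50.6
```

```bash
python3 - <<'E'
from h import *
plan(.5361,-.0163,.16,1.833)
E
```

```text
pos [ 0.4693 -0.3301  0.1771] yaw 1.8343 | shift first: [28.56, 14.63, 1.71]  turn first: [28.58, 14.59, 1.71] roll 0.001
```

move_arm(moves=[[1, [3.6, 1.8, 0], 0.001], [1, [3.6, 1.8, 0], 0], [1, [3.6, 1.8, 0], 0], [1, [3.6, 1.8, 0], 0], [1, [3.6, 1.8, 0], 0], [1, [3.6, 1.8, 0], 0], [1, [3.5, 1.9, 0], 0], [1, [3.5, 1.9, 0], 0]])

```text
t: 52.08
eef_pos: [0.5363, -0.0146, 0.1768]
ee_rot: [0.607, 0.795, 0.0, 0.0]
contact_force: [0.6, 0.4, -1.3]
width: 0.0111
grasp_force: 50.7
```

move_arm(moves=[[1, [0, 0, 1], 0], [1, [0, 0, 0.6], 0], [1, [0, 0, 0], 0], [1, [0, 0, 0], 0]])

```text
t: 52.58
eef_pos: [0.5356, -0.0168, 0.1604]
ee_rot: [0.609, 0.793, 0.0, 0.0]
contact_force: [-0.2, 0.2, -1.3]
width: 0.0108
grasp_force: 50.6
```

```bash
python3 - <<'E'
from h import *
plan(.5361,-.0163,.145,1.833)
p=cams.capture('side'); cv2.imwrite('pics/k3.png',cv2.resize(p['frame'][170:302,260:436,::-1],(800,600),interpolation=cv2.INTER_CUBIC))
W=cloud(p); f=p['frame'].astype(int)
m=(f[...,0]-f[...,1]>60)&(f[...,0]-f[...,2]>60)&(np.hypot(W[...,0]-.536,W[...,1]+.016)<.05)&(W[...,2]>.12)
P=W[m]; print(len(P),P.min(0),P.max(0))
d=(P[:,:2]-np.array([.5361,-.0163])); print('along tool x',np.percentile(d@[-.259,.966],[2,98]),'across',np.percentile(d@[.966,.259],[2,98]))
E
```

```text
pos [ 0.5356 -0.0168  0.1604] yaw 1.8314 | shift first: [0.04, 0.06, 1.54]  turn first: [0.04, 0.06, 1.54] roll -0.002
113 [ 0.5263 -0.0277  0.1573] [0.5372 0.0039 0.189 ]
along tool x [-0.0033  0.019 ] across [-0.0056  0.0042]
```

View pics/k3.png

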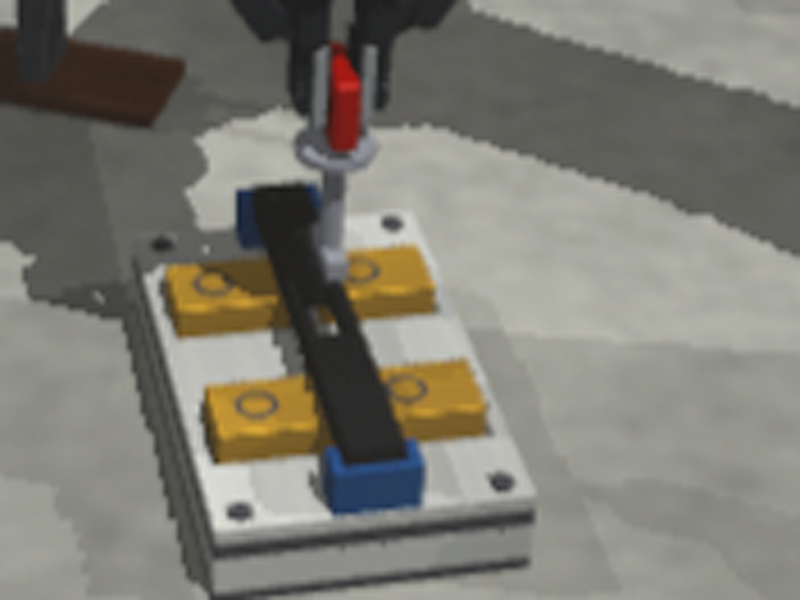

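The key hangs upright above the slot (about (325,300) in the crop). Its handle is centred on the tool to about 1 mm, so I'll lower it.

move_arm(moves=[[1, [0.1, 0.05, 0.5], -0.002], [1, [0, 0, 0.7], 0], [1, [0, 0, 0], 0], [1, [0, 0, 0.4], 0], [1, [0, 0, 0.4], 0], [1, [0, 0, 0.3], 0], [1, [0, 0, 0], 0]])

```text
t: 53.5
eef_pos: [0.5357, -0.0151, 0.137]
ee_rot: [0.608, 0.794, -0.0, -0.0]
contact_force: [1.1, 0.4, -1.2]
width: 0.0109
grasp_force: 50.6
```

move_arm(moves=[[1, [0, 0, 0.3], 0], [1, [0, 0, 0.3], 0], [1, [0, 0, 0.3], 0], [1, [0, 0, 0], 0]])

```text
t: 54.0
eef_pos: [0.5357, -0.0152, 0.1279]
ee_rot: [0.608, 0.794, -0.0, -0.0]
contact_force: [-0.1, -0.2, -1.5]
width: 0.0112
grasp_force: 50.6
```

move_arm(moves=[[1, [0, 0, 0.4], 0], [1, [0, 0, 0.4], 0], [1, [0, 0, 0.4], 0], [1, [0, 0, 0.4], 0], [1, [0, 0, 0.4], 0], [1, [0, 0, 0], 0]])

```text
t: 54.75
eef_pos: [0.5357, -0.0151, 0.1079]
ee_rot: [0.608, 0.794, -0.0, -0.0]
contact_force: [1.2, 0.2, -1.2]
width: 0.0108
grasp_force: 50.6
```

move_arm(moves=[[1, [0, 0, 0.4], 0], [1, [0, 0, 0.4], 0], [1, [0, 0, 0.4], 0], [1, [0, 0, 0.4], 0], [1, [0, 0, 0.3], 0], [1, [0, 0, 0], 0]])

```text
t: 55.5
eef_pos: [0.5357, -0.0151, 0.089]
ee_rot: [0.608, 0.794, -0.0, -0.0]
contact_force: [0.2, 0.5, -1.3]
width: 0.0113
grasp_force: 50.6
```

move_arm(moves=[[1, [0, 0, 0.2], 0], [1, [0, 0, 0.2], 0], [1, [0, 0, 0.1], 0], [1, [0, 0, 0], 0], [1, [0, 0, 0], 0]])

```text
t: 56.12
eef_pos: [0.5358, -0.0151, 0.0842]
ee_rot: [0.608, 0.794, 0.0, -0.0]
contact_force: [-0.4, -0.5, -1.3]
width: 0.0109
grasp_force: 50.6
```

move_arm(moves=[[1, [0, 0, 0.05], 0], [1, [0, 0, 0.05], 0], [1, [0, 0, 0], 0], [1, [0, 0, 0], 0]])

```text
t: 56.62
eef_pos: [0.5358, -0.0151, 0.0834]
ee_rot: [0.608, 0.794, 0.0, 0.0]
contact_force: [-0.2, 0.4, 6.2]
width: 0.011
grasp_force: 51.6
```

The flange rests on the bar. Now the quarter turn.

move_arm(moves=[[1, [0, 0, -0.05], 0], [1, [0, 0, 0], 0.16], [1, [0, 0, 0], 0.16], [1, [0, 0, 0], 0.16], [1, [0, 0, 0], 0.16], [1, [0, 0, 0], 0.16], [1, [0, 0, 0], 0]])

```text
t: 57.5
eef_pos: [0.5358, -0.0149, 0.0836]
ee_rot: [0.869, 0.495, -0.0, 0.0]
contact_force: [-0.7, 0.1, -1.4]
width: 0.0108
grasp_force: 50.7
```

move_arm(moves=[[1, [0, 0, 0], 0.16], [1, [0, 0, 0], 0.16], [1, [0, 0, 0], 0.16], [1, [0, 0, 0], 0.16], [1, [0, 0, 0], 0.131], [1, [0, 0, 0], 0], [1, [0, 0, 0], 0]])

```text
t: 58.38
eef_pos: [0.5357, -0.0151, 0.0836]
ee_rot: [0.991, 0.133, -0.0, -0.0]
contact_force: [0.4, 0.1, -1.6]
width: 0.011
grasp_force: 50.7
```

```bash
python3 - <<'E'
from h import *
plan(.5361,-.016,.0834,.262)
E
```

```text
pos [ 0.5357 -0.0151  0.0836] yaw 0.2677 | shift first: [0.01, 0.09, 0.02]  turn first: [0.01, 0.09, 0.02] roll 0.006
```

move_arm(moves=[[3.5, [0, 0, 0.03], 0], [3.5, [0, 0, 0], 0], [3.5, [0, 0, 0], 0], [3.5, [0, 0, -1], 0], [3.5, [0, 0, -3], 0], [3.5, [0, 0, -4], 0], [3.5, [0, 0, -4], 0], [3.5, [-4, 4, -1], 0]])

```text
t: 59.38
eef_pos: [0.5089, -0.0622, 0.2158]
ee_rot: [0.991, 0.134, 0.002, -0.0]
contact_force: [0.8, -2.3, -0.5]
width: 0.0351
grasp_force: 0.0
```

move_arm(moves=[[3.5, [-3, 5, 0], 0], [3.5, [-2, 5, 0], 0], [3.5, [0, 5, 0], 0], [3.5, [0, 5, 0], 0], [3.5, [0, 0, 0], 0], [3.5, [0, 0, 0], 0]])

```text
t: 60.12
eef_pos: [0.5111, -0.2698, 0.2137]
ee_rot: [0.991, 0.131, 0.0, -0.0]
contact_force: [0.4, 0.9, -0.3]
width: 0.035
grasp_force: 0.0
```

```bash
python3 - <<'E'
from h import *
ims=[]
for n in('top','side'):
    p=cams.capture(n); W=cloud(p); f=p['frame'].astype(int)
    o=ortho(p,.109,.48,.59,-.07,.05).astype(int); print(n,rects(o[...,0]-o[...,1]>80,.59,.05,.5,100,2500))
    m=(f[...,0]-f[...,1]>60)&(f[...,0]-f[...,2]>60)&(np.hypot(W[...,0]-.536,W[...,1]+.016)<.04)&(W[...,2]>.075); print('handle top',np.percentile(W[m][:,2],[5,95]))
    print(blanks(n,.052,(.43,.65,-.14,.10))[:,:5])
    c=p['frame'][170:302,260:436,::-1] if n=='side' else p['frame'][200:320,263:423,::-1]
    ims.append(cv2.resize(c,(400,300),interpolation=cv2.INTER_CUBIC))
cv2.imwrite('pics/fin.png',np.hstack(ims))
E
```

```text
top [[ 0.5345 -0.0139  0.5345 -0.0139  0.273  33.3186 11.4785]]
handle top [0.1005 0.1129]
[[ 0.4928  0.017   0.4928  0.0171  0.2573]
 [ 0.5148 -0.0653  0.5148 -0.0651  0.2588]
 [ 0.5578  0.0344  0.5582  0.0346  0.2588]
 [ 0.5812 -0.048   0.5819 -0.0484  0.2606]]
side [[ 0.5325  0.0053  0.5337  0.0039 -1.4615 50.8895 34.0637]]
handle top [0.0824 0.1104]
[[ 0.4883  0.0164  0.4841  0.0158  0.245 ]
 [ 0.5048 -0.0672  0.5031 -0.067  -1.3941]
 [ 0.5585  0.0354  0.5592  0.0353  0.2606]
 [ 0.5819 -0.048   0.5836 -0.0488  0.2942]]
```

View pics/fin.png

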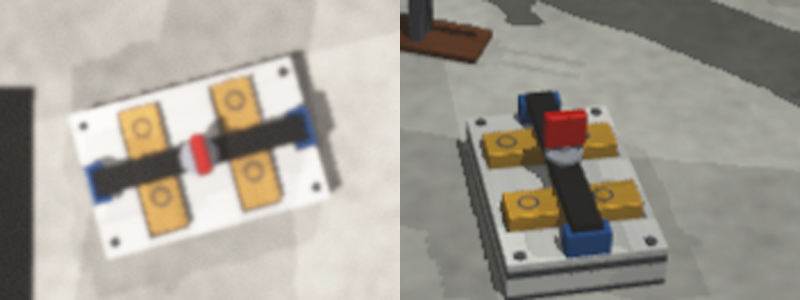

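The four blanks, the bar and the crosswise key (0.273 rad against the fixture's 0.262) are all in place and the gripper is clear. I'll hand the job in.

```bash
python3 -c "
from cell import job
print(job.close_job())"
```

```text
the job is handed in; nothing more can be done
None
```

The job is handed in at about 60 s of the 210 s: all four blanks are seated flat, the bar is home in its saddles, and the T-key is through the slot and turned crosswise; the jar, mandrel and dish were not touched, and no verdict came back.

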